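Finish laying the lunch tray beside the tiffin carrier

ROBOT

A 6-joint arm with a two-finger parallel gripper is mounted at the origin on the work surface. World frame = base frame: x ahead of the robot, y to its left, z up, the work surface at z = 0. Lengths are in m, angles in rad, forces in N, time in s.
With the tool pointing down it reaches from about 0.275 to 0.725 m from the base axis. Payload 15.9 kg.
Tool frame: the origin (TCP) lies on the front face of the gripper's body, between the roots of the fingers; the fingertips stand 73 mm ahead of it and the grasp point (between the pads) lies 54 mm ahead of it; z points along the fingers, y is the line along which they close (so a half turn about z gives the same grasp; the last joint's range is limited). The gripper opens to 85 mm and grips with 20 to 120 N. Pads are 22 mm wide; open, the fingers measure 114 mm over their backs; the gripper's body (76 mm by 85 mm) begins 54 mm behind the grasp point. The pads swing forward as they close: fully open they stand 13 mm farther back than shut.
Start: joints at [1.145, 0.213, -0.034, 1.323, 0, 1.571], TCP at [0.207, 0.455, 0.304] pointing down, gripper open.
Joint ranges: [-2.98, 2.98], [-0.74, 1.72], [-1.14, 1.35], [-2.1, 2.04], [-1.57, 1.44], [-3.14, 3.14]. Speed limits (rad/s): [1.89, 1.89, 2.39, 2.57, 3.14, 3.14].

INTERFACE

Orientations are given as a unit quaternion [x, y, z, w].
In Python, from rig import monitor, snapshot, job gives the robot as it stands.
- The arm moves only by the tool move_arm, never from a script. Its argument "series" is a list of rows, each an object of numbers: "jaw": the opening in per cent of the stroke, from 0 (shut) to 100 (fully open); "dx", "dy", "dz": the shift along the tool's x, y, z in m; "spin": the turn about the tool's z in degrees. A call has 1 to 20 rows; each row shifts and turns the commanded pose from where the row before left it, along the tool's axes as they then stand; what a row does not reach is not made up. A row lasts 1/12 s, in which the tool goes at most 41.7 mm and 7.16 degrees, less where a joint would pass 70% of its speed; a pose out of reach is approached as far as the arm can. A call with a gripper value outside its range is refused whole. The fingers move at their own pace and stop on an object; "grip_force" is the grip in N (left out, the last holds). Time passes only in rows, so rows that do not move let the fingers close. It gives the time, the measured TCP pose, the force, the opening and the grip force at its end, in the units of the state.
- monitor.observe(): the state, without advancing time (a new reading comes with each control period).
- snapshot(name): name is "scene" or "top" or "wrist"; returns a dict with "pixels" (420x560x3 uint8, red, green, blue), "fx", "fy", "cx", "cy" (pixels), "D" ([k1, k2, p1, p2, k3] as OpenCV has them; the pictures are not rectified), "world_to_cam" (4x4, takes a point from world to camera coordinates). Camera axes: x right, y up, looking along -z (the intrinsics and any distortion apply to the point x, -y, -z); pixel columns grow to the right and rows downward; lengths in m; the calibration is good to about 2 mm. A picture is of the moment at which its call begins. There is no depth.
- job.close_job(): hands the job in; it is judged then, once.
The state is a dict: "clock": time; "qpos": joint angles; "joint_vel": joint speeds; "tau": joint torques, N m; "position": TCP position; "eef_rot": TCP orientation; "force": force on the tool from outside, world axes, zero at the start; "moment": the same for the moment, N m; "finger_gap": finger opening in m; "finger_force": force on a finger pad.
Only numpy, scipy, OpenCV 4.12 (cv2) and the standard library are available. Lean on these libraries where they do the work, as an engineer would, in place of code of your own. Each camera call takes 0.05 s, during which the arm holds its last target. There are 200 camera calls.

TASK

Finish laying the lunch tray. Stand the orange-capped chutney pot upright in the empty compartment of the blue lunchbox, close the lunchbox with its blue lid and lay the teaspoon lengthwise in the recess on top of that lid; stand the steel katori of laddoos at the middle of the tray, midway between tiffin carrier and lunchbox, and cover it with the green lid. Carry pot and katori level and set them down rather than dropping them, and leave the tiffin carrier, the lunchbox, the brass coffee tumbler and the davara where they stand.

Things in the scene. Friction and masses are not known exactly. Their poses are not given: they have to be found in the camera images.
- tray: Teak tray, fixed. Outside 250 mm (its x) by 550 mm (its y); floor 8 mm thick, rim 8 mm wide, 20 mm high; a brass handle 46 mm high on each short end. Origin: centre of the underside; z up. Tiffin carrier at one end, lunchbox at the other (either way round), each about 175 mm from the tray's centre along its y: the centre is midway between them.
- tiffin: Three-tier steel tiffin carrier, latched, on the tray: 121 mm diameter, 172 mm high to its lid, bail handle with black grip to 220 mm, lever latch projecting to 79 mm from the axis on its +y side. 1.2 kg, loose; must not be shifted. Origin: centre of the underside; z up.
- lunchbox: Open blue box on the tray, 170 mm (its x, roughly the tray's x) by 120 (y) by 58 mm high, walls and floor 4 mm, about 0.4 kg, loose. Origin: centre of the underside; z up. A divider at x = -8 mm, its top at z = 40 mm. The compartment on the -x side (towards the robot), 71.5 by 112 mm inside, centre x = -45 mm, y = 0, is empty; the other holds white idlis, fixed.
- box_lid: Dark blue lid, right way up, 110 g: plate 176 (x) by 126 mm (y), z 6 to 10 mm; under it a locating rim 148 by 98 mm (7 mm free all round inside the box); on top light blue walls 60 (y) by 166 mm (x) outside, 4 thick, z 10 to 18 mm, around the spoon recess: lift by these, gripped across y. Origin: centre of the underside. Seated: 52 mm above the lunchbox's origin, axes parallel, either way round.
- chutney_pot: Small steel pot with an orange screw cap, cylinder 44 mm diameter, 42 mm high, cap from 28 mm up. Origin: centre of the underside; z up. About 110 g.
- teaspoon: Steel teaspoon, 136 mm long, lying bowl up, 35 g. x runs along it to the bowl; origin at half length on the level it lies on; z up. Arched handle, 4 mm thick: 10 mm wide from x = 29 to -34 mm, 13 mm at the tail; its middle is 12.5 mm up at x = 0, 11.5 mm at x = -34 mm. Bowl 42 by 28 mm, centred at x = 47 mm. Balances near x = 18 mm.
- katori: Straight-sided stainless steel bowl (katori) with three golden laddoos fixed in it: 60 mm diameter, 46 mm high, wall 3 mm, laddoos well below the rim. Origin: centre of the underside; z up. 130 g.
- green_lid: Round green silicone lid, right way up, 50 g: flange 76 mm diameter, z 6 to 10 mm; under it a plug 44 mm diameter, 6 mm high (5 mm free all round in the katori); on top a knob 24 mm diameter, z 10 to 30 mm. Origin: centre of the plug's underside. Seated, its origin is 40 mm above the katori's.
- coffee_tumbler: Brass filter-coffee tumbler, bystander: tapered, 58 mm diameter at the rim, 68 mm high. Origin: centre of the underside. Loose; leave alone.
- davara: Brass davara (wide low coffee bowl), bystander: 76 mm diameter at the rim, 36 mm high. Origin: centre of the underside. Loose; leave alone.
Not all that is in view belongs to the job. Of the things like the box_lid, leave any that is brown or pink; of the rest the larger one is meant.

How it is judged:
At the end, for the whole second after the job is handed in: Pot upright on the floor of the empty compartment; blue lid seated level on the box (10 mm, 0.15 rad); spoon in its recess (14 mm along, 18 mm across, 0.3 rad, either way round); katori upright within 15 mm (along, across) of the tray's centre; green lid seated level in it (9 mm); all at rest (x of chutney_pot in the frame of lunchbox between -0.061 and -0.029 m and y of chutney_pot in the frame of lunchbox between -0.036 and 0.036 m and z of chutney_pot in the frame of lunchbox below 0.008 m and angle between chutney_pot's own z axis and vertical below 0.1 rad and x of box_lid in the frame of lunchbox between -0.01 and 0.01 m and y of box_lid in the frame of lunchbox between -0.01 and 0.01 m and z of box_lid in the frame of lunchbox between 0.049 and 0.055 m and angle between the x axis of box_lid and the x axis of lunchbox, either way round below 0.15 rad and angle between the z axis of box_lid and the z axis of lunchbox, either way round below 0.04 rad and x of teaspoon in the frame of box_lid between -0.014 and 0.014 m and y of teaspoon in the frame of box_lid between -0.018 and 0.018 m and z of teaspoon in the frame of box_lid between 0.0065 and 0.0135 m and angle between the x axis of teaspoon and the x axis of box_lid, either way round below 0.3 rad and x of katori in the frame of tray between -0.015 and 0.015 m and y of katori in the frame of tray between -0.015 and 0.015 m and z of katori in the frame of tray between 0.005 and 0.011 m and angle between katori's own z axis and vertical below 0.06 rad and horizontal distance between green_lid and katori below 0.009 m and z of green_lid in the frame of katori between 0.037 and 0.043 m and angle between the z axis of green_lid and the z axis of katori, either way round below 0.06 rad and linear speed of each of chutney_pot, box_lid, teaspoon, katori, green_lid below 0.02 m/s); the robot touches nothing.
It fails at once if the chutney pot or the katori is tipped by more than about 30 degrees (angle between any of chutney_pot, katori's own z axis and vertical above 0.55 rad).
It fails at once if the chutney pot or the katori is dropped (falls free more than 3 cm above where it is to stand) ((height (world z) of chutney_pot above 0.045 m and contact force between chutney_pot and anything else below 0.02 N) or (height (world z) of katori above 0.045 m and contact force between katori and anything else below 0.02 N)).
It fails at once if the tiffin carrier is pushed more than 15 mm (distance of tiffin from where it was at the start of the episode above 0.015 m).
It fails at once if the lunchbox is pushed more than 20 mm (distance of lunchbox from where it was at the start of the episode above 0.02 m).
It fails at once if the brass tumbler or the davara is moved more than 15 mm (distance of any of coffee_tumbler, davara from where it was at the start of the episode above 0.015 m).
It also fails if it takes over 141 s, if anything falls off the work surface, if the arm or the gripper's body presses on something with over 40 N, if the wrist force passes 120 N, or if a joint passes its speed limit or range.

## Working session

There is one attempt and no reset: what is moved stays moved. The work goes in short steps, Python scripts to look and compute and a tool call to move; the robot and the scene stay as the last step left them, time stands still between calls to the robot, and variables do not carry over. Pictures are saved under pics/ and viewed, at most 14 in all, crops included, and the job is handed in when it is done.

Besides the shell and the picture viewer there is one more tool, called after ">>>" as name([rows], argument=value, ...), one row to a line, values as JSON. move_arm: Moves the arm, as the interface text tells. Its arguments: {"type":"object","properties":{"series":{"type":"array"},"grip_force":{"type":"number"}},"required":["series"]}

```bash
ls; mkdir -p pics; python3 - <<'E'
from rig import monitor, snapshot
import cv2
print(monitor.observe())
for n in("top","scene"):
    s=snapshot(n); cv2.imwrite(f"pics/{n}0.png",s["pixels"][:,:,::-1])
    print(n,s["fx"],s["fy"],s["cx"],s["cy"],s["D"],s["world_to_cam"])
E
```

```text
pics
{'clock': 0.0, 'qpos': array([ 1.14496326e+00,  2.13340859e-01, -3.50443342e-02,  1.32344787e+00,
       -1.79836740e-06,  1.57077556e+00]), 'joint_vel': array([ 5.35948190e-04, -9.88340318e-05,  4.55683476e-04, -3.90115083e-04,
       -5.61763359e-04,  1.20520252e-03]), 'tau': array([ 2.14829182e-03, -6.86146116e+01,  4.87120378e+01,  1.72792742e-02,
        5.54503413e-05, -1.41848133e-05]), 'position': array([0.20644307, 0.45513315, 0.3034296 ]), 'eef_rot': array([ 2.11301293e-01,  9.77420838e-01, -5.06852697e-04, -1.08663746e-04]), 'force': array([-0.43777416,  0.07895882,  0.34177478]), 'moment': array([ 0.02022043, -0.01470568, -0.00498622]), 'finger_force': 0.0, 'finger_gap': 0.08534022063540167}
top 383.7361918518961 383.7361918518961 278.91399536389486 211.31494517776977 [-0.09180634  0.          0.          0.          0.        ] [[-2.19077123e-02 -9.99759941e-01  3.35408705e-04  8.63007662e-02]
 [ 9.81757358e-01 -2.14498402e-02  1.88924307e-01 -5.09049594e-01]
 [-1.88871760e-01  4.46818934e-03  9.81991596e-01 -1.00757701e+00]
 [ 0.00000000e+00  0.00000000e+00  0.00000000e+00  1.00000000e+00]]
scene 400.51980965691774 400.51980965691774 285.85305170483184 213.6003985249218 [-0.00564966  0.          0.          0.          0.        ] [[ 0.77128197  0.63637386 -0.01234634 -0.47793799]
 [-0.37527461  0.47032709  0.79872486  0.12450556]
 [ 0.51409444 -0.61140882  0.60156975 -1.32609557]
 [ 0.          0.          0.          1.        ]]
```

View pics/top0.png

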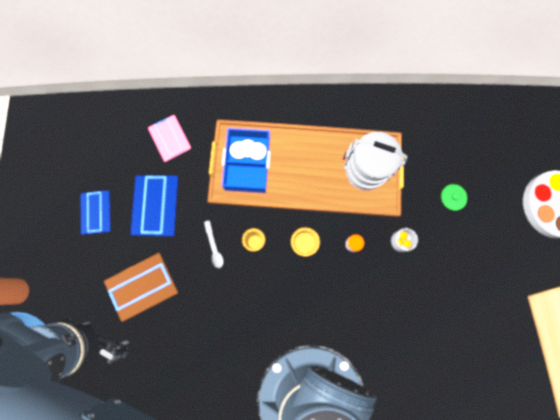

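View pics/scene0.png

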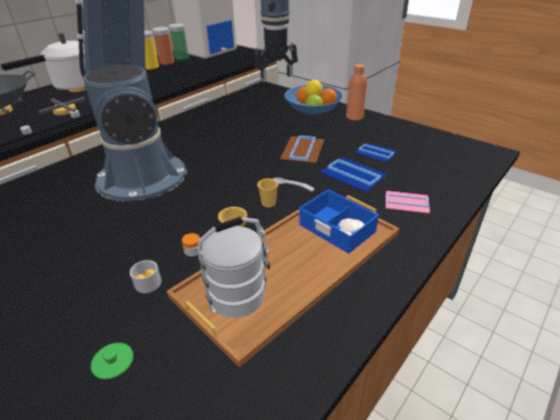

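The top view shows the tray (215..403, 120..215) with the lunchbox at (246,160) and tiffin at (370,165). The loose items are the spoon (213,245), tumbler (254,240), davara (305,242), pot (355,243), katori (404,240), green lid (454,197) and large blue lid (155,205). The scene view agrees.

```bash
cat > h.py <<'E'
import numpy as np, cv2
from rig import monitor, snapshot
F=np.diag([1,-1,-1.])
def K(s): return np.array([[s["fx"],0,s["cx"]],[0,s["fy"],s["cy"]],[0,0,1.]])
def proj(s,P):
    W=np.array(s["world_to_cam"]); P=np.atleast_2d(P).astype(float)
    c=(P@W[:3,:3].T+W[:3,3])@F
    return cv2.projectPoints(c[:,None],np.zeros(3),np.zeros(3),K(s),np.array(s["D"]))[0][:,0]
def back(s,uv,z):
    W=np.array(s["world_to_cam"]); uv=np.atleast_2d(uv).astype(float)
    n=cv2.undistortPoints(uv[:,None],K(s),np.array(s["D"]))[:,0]
    d=(np.c_[n,np.ones(len(n))]@F)@W[:3,:3]; o=-W[:3,:3].T@W[:3,3]
    return (o+d*((z-o[2])/d[:,2])[:,None])[:,:2]
def snap(n,f=None):
    s=snapshot(n)
    if f: cv2.imwrite(f"pics/{f}.png",s["pixels"][:,:,::-1])
    return s
def mask(s,lo,hi):
    return cv2.inRange(cv2.cvtColor(s["pixels"],cv2.COLOR_RGB2HSV),np.array(lo),np.array(hi))
def blobs(m,amin=60):
    c,_=cv2.findContours(m,cv2.RETR_EXTERNAL,cv2.CHAIN_APPROX_NONE)
    return sorted([x for x in c if cv2.contourArea(x)>amin],key=cv2.contourArea,reverse=True)
def rect(s,c,z):
    w=back(s,c[:,0].astype(float),z)*1000
    (cx,cy),(a,b),an=cv2.minAreaRect(w.astype(np.float32))
    return [round(float(v),1) for v in (cx,cy,a,b,an)]
def pose():
    o=monitor.observe(); x,y,z,w=o["eef_rot"]
    yaw=np.degrees(np.arctan2(2*(x*y+z*w),1-2*(y*y+z*z)))
    return o["position"],yaw,o
def goto(x,y,yaw):
    """spin first, then dx,dy to bring TCP to world x,y (m) with tool-x yaw (deg, mod 180)"""
    p,y0,o=pose(); a=np.radians(yaw)
    d=np.array([x,y])-p[:2]
    ex=np.array([np.cos(a),np.sin(a)]); ey=np.array([np.sin(a),-np.cos(a)])
    # pointing down: tool +spin turns clockwise seen from above
    print("spin",round(-(((yaw-y0)+180)%360-180),1),"dx",round(d@ex*1e3,1),"dy",round(d@ey*1e3,1),"z",p[2].round(4),"xy",p[:2].round(4),"yaw",round(y0,1),"j6",o["qpos"][5].round(2),"gap",o["finger_gap"].round(4))
E
python3 - <<'E'
from h import *
s=snap("top")
for n,lo,hi,z in [("blue",(100,120,50),(130,255,255),.01),("green",(50,100,60),(80,255,255),.01),("orange",(3,200,150),(16,255,255),.042),("brass",(17,120,100),(30,255,255),.03),("wood",(5,80,60),(20,220,255),.02),("steel",(0,0,90),(179,60,255),.02)]:
    for c in blobs(mask(s,lo,hi),30):
        if n=="steel" and cv2.contourArea(c)>6000: continue
        print(n,cv2.contourArea(c),c[:,0].mean(0).round(1),rect(s,c,z))
s=snap("wrist","w0"); print(s["world_to_cam"],s["fx"],s["cx"],s["cy"],s["D"])
E
```

```text
blue 2682.5 [154.2 205.3] [545.7, 435.8, 133.7, 183.8, 87.9]
blue 1748.5 [245.6 156.9] [675.9, 168.4, 123.5, 186.9, 85.2]
blue 1259.5 [ 94.8 212.2] [528.6, 613.2, 129.3, 94.9, 4.1]
blue 220.0 [ 27.7 318.5] [220.7, 798.5, 106.6, 33.9, 67.1]
green 582.5 [453.7 196.8] [550.6, -439.7, 82.3, 84.9, 21.7]
brass 1223.0 [315.1 143.4] [709.4, -32.4, 259.1, 82.2, 84.7]
brass 689.5 [304.8 241.6] [428.2, 4.8, 83.0, 80.5, 88.7]
brass 481.0 [308.6 168. ] [636.3, -9.5, 215.1, 45.0, 87.8]
brass 444.0 [253.1 239.2] [438.2, 148.4, 66.5, 66.8, 89.1]
brass 169.5 [302.9 188.4] [578.3, 4.7, 199.2, 19.2, 78.5]
brass 153.0 [355.4 242.5] [421.9, -133.8, 39.4, 36.2, 88.5]
brass 142.5 [211.7 158.3] [674.8, 266.0, 15.1, 106.7, 84.6]
brass 121.0 [555.4 181.6] [588.1, -755.8, 30.2, 51.7, 79.7]
brass 111.5 [289.8 204.3] [536.3, 46.0, 242.5, 13.3, 85.1]
brass 102.0 [404.2 239.4] [425.6, -270.7, 45.4, 30.6, 17.8]
brass 101.0 [401.  178.5] [604.5, -278.5, 17.6, 72.9, 84.9]
brass 64.5 [357.3 203.7] [531.6, -144.5, 99.5, 12.7, 86.0]
brass 58.5 [281.7 191.1] [572.7, 65.1, 79.4, 10.3, 82.2]
brass 48.0 [328.4 185.5] [585.5
[... 1543 characters left out ...]
 -716.6, 104.0, 33.1, 13.2]
steel 127.5 [109.1 354.3] [132.9, 546.8, 52.5, 36.6, 48.0]
steel 36.5 [223.4 156.3] [682.9, 233.2, 58.2, 8.8, 0.5]
steel 35.5 [321.1 399.8] [6.9, -25.2, 28.8, 17.5, 50.3]
steel 31.5 [556.5 380.6] [15.4, -693.5, 54.7, 11.0, 14.8]
steel 30.5 [324.4 393.4] [22.6, -34.0, 40.2, 9.6, 56.8]
[[ 4.13121828e-01  9.10675676e-01 -4.10282206e-04 -4.99596616e-01]
 [-8.60552405e-01  3.90236263e-01 -3.27360989e-01  4.25413884e-02]
 [-2.97959583e-01  1.35593040e-01  9.44899262e-01 -3.80998366e-01]
 [ 0.00000000e+00  0.00000000e+00  0.00000000e+00  1.00000000e+00]] 339.26440641853736 280.23001120029113 212.61307840124286 [-0.07195761  0.          0.          0.          0.        ]
```

View pics/w0.png

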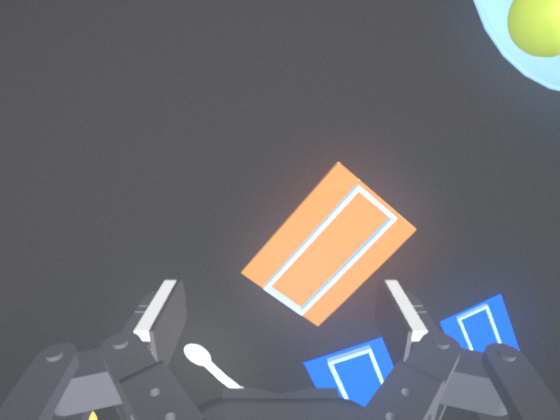

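The wrist camera looks past the fingers from the tool's +x side: brown lid at (330,245), blue lids at the lower right, spoon bowl at (198,355). Next I go to the pot.

```bash
python3 - <<'E'
from h import *
s=snap("wrist"); p,y,o=pose(); W=s["world_to_cam"]; C=-W[:3,:3].T@W[:3,3]
a=np.radians(y); d=C-p; print("cam off tool", d[:2]@[np.cos(a),np.sin(a)], d[:2]@[np.sin(a),-np.cos(a)], d[2])
for z in (0,.04,.1,.23,.25): print(z,proj(s,[p[0],p[1],z]))
goto(.422,-.137,175)
E
```

```text
cam off tool 0.08449295673382216 -0.00011066935405056044 0.07013963893783948
0 [[280.41675667 174.76219799]]
0.04 [[280.42780955 183.51912737]]
0.1 [[280.44982021 201.01121148]]
0.23 [[280.54856754 280.38549645]]
0.25 [[280.57798511 304.32956579]]Traceback (most recent call last):
  File "<stdin>", line 5, in <module>
  File "h.py", line 37, in goto
    print("spin",round(-(((yaw-y0)+180)%360-180),1),"dx",round(d@ex*1e3,1),"dy",round(d@ey*1e3,1),"z",p[2].round(4),"xy",p[:2].round(4),"yaw",round(y0,1),"j6",o["qpos"][5].round(2),"gap",o["finger_gap"].round(4))
                                                                                                                                                                                           ^^^^^^^^^^^^^^^^^^^^^
AttributeError: 'float' object has no attribute 'round'
```

```bash
sed -i 's/o\["finger_gap"\].round(4)/round(float(o["finger_gap"]),4),"F",np.round(o["force"],1),"t",round(float(o["clock"]),1)/' h.py
```

>>> move_arm([
  {"jaw":100,"spin":-4.85},
  {"jaw":100,"spin":-4.85},
  {"jaw":100,"spin":-4.85},
  {"jaw":100,"spin":-4.85},
], grip_force=25)

```text
invalid input
```

>>> move_arm([
  {"jaw":100,"dx":-0.0133,"dy":-0.0285},
  {"jaw":100,"dx":-0.0133,"dy":-0.0285},
  {"jaw":100,"dx":-0.0133,"dy":-0.0285},
  {"jaw":100,"dx":-0.0133,"dy":-0.0285},
  {"jaw":100,"dx":-0.0133,"dy":-0.0285},
  {"jaw":100,"dx":-0.0133,"dy":-0.0285},
  {"jaw":100,"dx":-0.0133,"dy":-0.0285},
  {"jaw":100,"dx":-0.0133,"dy":-0.0285},
  {"jaw":100,"dx":-0.0133,"dy":-0.0285},
  {"jaw":100,"dx":-0.0133,"dy":-0.0285},
  {"jaw":100,"dx":-0.0133,"dy":-0.0285},
  {"jaw":100,"dx":-0.0133,"dy":-0.0285},
  {"jaw":100,"dx":-0.0133,"dy":-0.0285},
  {"jaw":100,"dx":-0.0133,"dy":-0.0285},
  {"jaw":100,"dx":-0.0133,"dy":-0.0285},
  {"jaw":100,"dx":-0.0133,"dy":-0.0285},
  {"jaw":100,"dx":-0.0133,"dy":-0.0285},
  {"jaw":100,"dx":-0.0133,"dy":-0.0285},
  {"jaw":100,"dx":-0.0133,"dy":-0.0285},
  {"jaw":100,"dx":-0.0133,"dy":-0.0285},
])

```text
invalid input
```

```bash
python3 - <<'E'
from h import *
goto(.422,-.137,175)
s=snap("wrist","w1")
for c in blobs(mask(s,(2,170,120),(18,255,255)),100): print(cv2.contourArea(c),rect(s,c,.042), cv2.boundingRect(c))
E
```

```text
spin -19.4 dx -266.3 dy -571.2 z 0.3037 xy [0.2065 0.4553] yaw 155.6 j6 1.57 gap 0.0854 F [ 0.3  0.1 -0.4] t 0.2
```

View pics/w1.png

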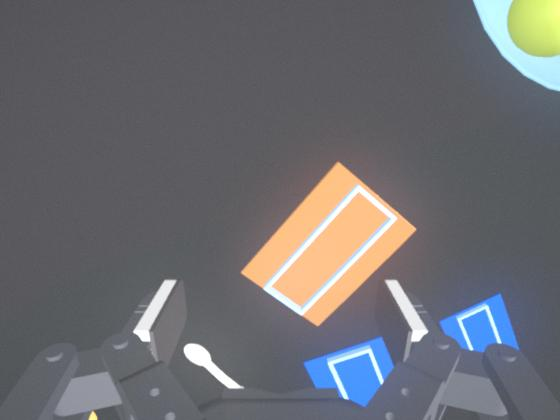

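The view hasn't changed because both moves were refused. Rows may need every key.

>>> move_arm([
  {"jaw":100,"dx":0,"dy":0,"dz":0,"spin":-4.85},
  {"jaw":100,"dx":0,"dy":0,"dz":0,"spin":-4.85},
  {"jaw":100,"dx":0,"dy":0,"dz":0,"spin":-4.85},
  {"jaw":100,"dx":0,"dy":0,"dz":0,"spin":-4.85},
], grip_force=25)

```text
clock: 0.63
position: [0.2065, 0.4553, 0.3038]
eef_rot: [0.041, 0.999, -0.0, -0.0]
force: [-0.3, -0.3, 0.0]
finger_gap: 0.0853
finger_force: 0.0
```

All keys are required, and the spin sign is confirmed.

>>> move_arm([
  {"jaw":100,"dx":-0.0133,"dy":-0.0285,"dz":0,"spin":0},
  {"jaw":100,"dx":-0.0133,"dy":-0.0285,"dz":0,"spin":0},
  {"jaw":100,"dx":-0.0133,"dy":-0.0285,"dz":0,"spin":0},
  {"jaw":100,"dx":-0.0133,"dy":-0.0285,"dz":0,"spin":0},
  {"jaw":100,"dx":-0.0133,"dy":-0.0285,"dz":0,"spin":0},
  {"jaw":100,"dx":-0.0133,"dy":-0.0285,"dz":0,"spin":0},
  {"jaw":100,"dx":-0.0133,"dy":-0.0285,"dz":0,"spin":0},
  {"jaw":100,"dx":-0.0133,"dy":-0.0285,"dz":0,"spin":0},
  {"jaw":100,"dx":-0.0133,"dy":-0.0285,"dz":0,"spin":0},
  {"jaw":100,"dx":-0.0133,"dy":-0.0285,"dz":0,"spin":0},
  {"jaw":100,"dx":-0.0133,"dy":-0.0285,"dz":0,"spin":0},
  {"jaw":100,"dx":-0.0133,"dy":-0.0285,"dz":0,"spin":0},
  {"jaw":100,"dx":-0.0133,"dy":-0.0285,"dz":0,"spin":0},
  {"jaw":100,"dx":-0.0133,"dy":-0.0285,"dz":0,"spin":0},
  {"jaw":100,"dx":-0.0133,"dy":-0.0285,"dz":0,"spin":0},
  {"jaw":100,"dx":-0.0133,"dy":-0.0285,"dz":0,"spin":0},
  {"jaw":100,"dx":-0.0133,"dy":-0.0285,"dz":0,"spin":0},
  {"jaw":100,"dx":-0.0133,"dy":-0.0285,"dz":0,"spin":0},
  {"jaw":100,"dx":-0.0133,"dy":-0.0285,"dz":0,"spin":0},
  {"jaw":100,"dx":-0.0133,"dy":-0.0285,"dz":0,"spin":0},
])

```text
clock: 2.3
position: [0.422, -0.1374, 0.3039]
eef_rot: [0.044, 0.999, -0.0, 0.0]
force: [0.7, 1.7, -0.6]
finger_gap: 0.0856
finger_force: 0.0
```

```bash
python3 - <<'E'
from h import *
goto(.422,-.137,175)
s=snap("wrist","w1")
for c in blobs(mask(s,(2,170,120),(18,255,255)),100): print(cv2.contourArea(c),rect(s,c,.042), cv2.boundingRect(c))
E
```

```text
spin -0.0 dx 0.1 dy 0.4 z 0.3039 xy [ 0.422  -0.1374] yaw 175.0 j6 -0.23 gap 0.0856 F [ 0.7  1.7 -0.6] t 2.3
150.5 [419.5, -133.5, 43.4, 43.1, 53.1] (262, 159, 44, 44)
```

View pics/w1.png

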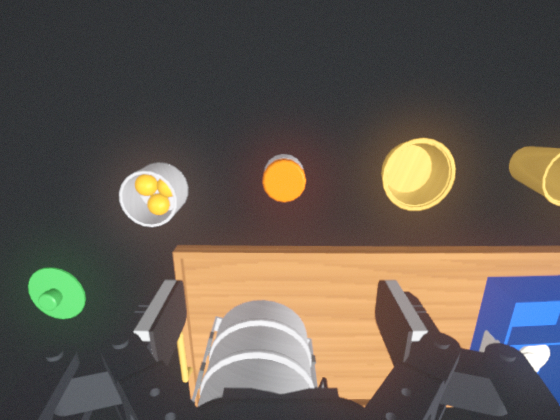

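The cap is at (284,181), measured 43 mm wide against 44 mm nominal. The katori rim is near (150,197), the green lid at (57,293), and the tray edge is parallel to the image. Next I descend and grip.

>>> move_arm([
  {"jaw":100,"dx":0.0028,"dy":0.0037,"dz":0.025,"spin":0},
  {"jaw":100,"dx":0,"dy":0,"dz":0.03,"spin":0},
  {"jaw":100,"dx":0,"dy":0,"dz":0.03,"spin":0},
  {"jaw":100,"dx":0,"dy":0,"dz":0.03,"spin":0},
  {"jaw":100,"dx":0,"dy":0,"dz":0.03,"spin":0},
  {"jaw":100,"dx":0,"dy":0,"dz":0.03,"spin":0},
  {"jaw":100,"dx":0,"dy":0,"dz":0.02,"spin":0},
  {"jaw":100,"dx":0,"dy":0,"dz":0.015,"spin":0},
  {"jaw":100,"dx":0,"dy":0,"dz":0.01,"spin":0},
  {"jaw":100,"dx":0,"dy":0,"dz":0.006,"spin":0},
  {"jaw":100,"dx":0,"dy":0,"dz":0,"spin":0},
  {"jaw":0,"dx":0,"dy":0,"dz":0,"spin":0},
  {"jaw":0,"dx":0,"dy":0,"dz":0,"spin":0},
  {"jaw":0,"dx":0,"dy":0,"dz":0,"spin":0},
  {"jaw":0,"dx":0,"dy":0,"dz":0,"spin":0},
  {"jaw":0,"dx":0,"dy":0,"dz":0,"spin":0},
  {"jaw":0,"dx":0,"dy":0,"dz":0,"spin":0},
  {"jaw":0,"dx":0,"dy":0,"dz":0,"spin":0},
  {"jaw":0,"dx":0,"dy":0,"dz":0,"spin":0},
  {"jaw":0,"dx":0,"dy":0,"dz":0,"spin":0},
], grip_force=25)

```text
clock: 4.02
position: [0.4199, -0.1319, 0.0787]
eef_rot: [0.044, 0.999, -0.0, 0.001]
force: [-1.8, -0.2, 8.6]
finger_gap: 0.0434
finger_force: 24.4
```

```bash
python3 - <<'E'
from h import *
goto(.55,.17,175)
s=snap("wrist","w2")
E
```

```text
spin 0.0 dx -103.3 dy 312.1 z 0.0787 xy [ 0.4199 -0.1319] yaw 175.0 j6 -0.22 gap 0.0434 F [-1.8 -0.2  8.6] t 4.0
```

View pics/w2.png

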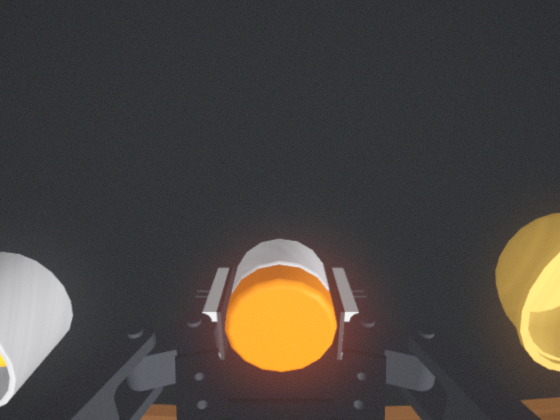

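The pot is gripped squarely: cap at (281,318), gap 43 mm. I lift it and go look at the lunchbox.

>>> move_arm([
  {"jaw":0,"dx":0,"dy":0,"dz":-0.01,"spin":0},
  {"jaw":0,"dx":0,"dy":0,"dz":-0.025,"spin":0},
  {"jaw":0,"dx":0,"dy":0,"dz":-0.03,"spin":0},
  {"jaw":0,"dx":0,"dy":0,"dz":-0.03,"spin":0},
  {"jaw":0,"dx":0,"dy":0,"dz":-0.03,"spin":0},
  {"jaw":0,"dx":-0.003,"dy":0.01,"dz":-0.03,"spin":0},
  {"jaw":0,"dx":-0.005,"dy":0.02,"dz":-0.025,"spin":0},
  {"jaw":0,"dx":-0.0095,"dy":0.028,"dz":-0.02,"spin":0},
  {"jaw":0,"dx":-0.0095,"dy":0.028,"dz":0,"spin":0},
  {"jaw":0,"dx":-0.0095,"dy":0.028,"dz":0,"spin":0},
  {"jaw":0,"dx":-0.0095,"dy":0.028,"dz":0,"spin":0},
  {"jaw":0,"dx":-0.0095,"dy":0.028,"dz":0,"spin":0},
  {"jaw":0,"dx":-0.0095,"dy":0.028,"dz":0,"spin":0},
  {"jaw":0,"dx":-0.0095,"dy":0.028,"dz":0,"spin":0},
  {"jaw":0,"dx":-0.0095,"dy":0.028,"dz":0,"spin":0},
  {"jaw":0,"dx":-0.0095,"dy":0.028,"dz":0,"spin":0},
  {"jaw":0,"dx":-0.0095,"dy":0.02,"dz":0,"spin":0},
  {"jaw":0,"dx":-0.0005,"dy":0.01,"dz":0,"spin":0},
  {"jaw":0,"dx":0,"dy":0,"dz":0,"spin":0},
])

```text
clock: 5.65
position: [0.5498, 0.1718, 0.2776]
eef_rot: [0.043, 0.999, 0.0, -0.0]
force: [0.3, 0.1, -1.3]
finger_gap: 0.0433
finger_force: 26.0
```

```bash
python3 - <<'E'
from h import *
goto(.61,.17,175)
s=snap("wrist","w3")
E
```

```text
spin 0.1 dx -60.1 dy 3.4 z 0.2776 xy [0.5498 0.1718] yaw 175.1 j6 0.39 gap 0.0433 F [ 0.3  0.1 -1.3] t 5.7
```

View pics/w3.png

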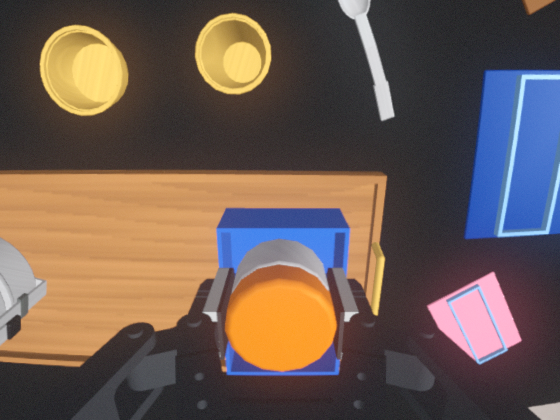

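The open box is at (218..349, 229..374), its near rim corners at (218,229) and (349,228), its far edge near y=374. The tray's near-left corner is (386,174).

```bash
python3 - <<'E'
from h import *
s=snap("wrist"); 
def show(n,uv,z): 
    w=back(s,uv,z)*1000; print(n,w.round(1).tolist())
    return w
w=show("rim",[(218,229),(349,228),(340,374),(228,374)],.066)
print(np.linalg.norm(np.roll(w,-1,0)-w,axis=1), w.mean(0))
show("base",[(228,209),(345,209)],.008)
w=show("tray near edge, corner",[(10,171),(386,174)],.02); d=w[1]-w[0]; print(np.degrees(np.arctan2(d[1],d[0])))
# colour profiles for box edges
hsv=cv2.cvtColor(s["pixels"],cv2.COLOR_RGB2HSV)
for y in (222,232,240): print(y,[(x,hsv[y,x].tolist()) for x in list(range(210,226,2))+list(range(340,356,2))])
b=max(blobs(mask(s,(100,120,30),(130,255,255)),300),key=lambda c:cv2.boundingRect(c)[0]<300 and cv2.contourArea(c)); print(cv2.boundingRect(b), cv2.approxPolyDP(b,3,True)[:,0].tolist())
E
```

```text
rim [[573.2, 112.5], [582.4, 229.6], [751.5, 217.8], [740.9, 97.6]]
[117.45965803 169.5196283  120.67251563 168.36525318] [661.99737161 164.36173897]
base [[573.7, 113.0], [584.4, 236.4]]
tray near edge, corner [[509.1, -105.9], [547.0, 276.1]]
84.32562876240732
222 [(210, [14, 133, 211]), (212, [15, 133, 209]), (214, [14, 134, 210]), (216, [14, 131, 211]), (218, [15, 132, 212]), (220, [6, 84, 177]), (222, [116, 137, 140]), (224, [116, 139, 141]), (340, [114, 143, 144]), (342, [114, 145, 141]), (344, [113, 147, 144]), (346, [115, 141, 143]), (348, [1, 69, 173]), (350, [15, 129, 215]), (352, [14, 128, 216]), (354, [14, 129, 214])]
232 [(210, [15, 127, 221]), (212, [15, 129, 218]), (214, [14, 126, 218]), (216, [14, 122, 219]), (218, [116, 98, 218]), (220, [109, 175, 237]), (222, [109, 173, 229]), (224, [110, 168, 223]), (340, [110, 175, 202]), (342, [111, 170, 204]), (344, [110, 173, 203]), (346, [110, 170, 215]), (348, [109, 178, 236]), (350, [111, 147, 234]), (352, [11, 102, 215]), (354, [15, 132, 217])]
240 [(210, [14, 132, 207]), (212, [14, 132, 209]), (214, [14, 130, 210]), (216, [14, 129, 209]), (218, [147, 45, 177]), (220, [109, 172, 237]), (222, [110, 174, 231]), (224, [111, 168, 203]), (340, [114, 151, 147]), (342, [114, 155, 146]), (344, [114, 150, 148]), (346, [110, 173, 208]), (348, [109, 175, 237]), (350, [124, 76, 206]), (352, [14, 125, 212]), (354, [14, 131, 214])]
(218, 209, 133, 68) [[218, 229], [221, 267], [232, 267], [234, 272], [247, 250], [261, 241], [284, 238], [311, 248], [324, 264], [325, 272], [328, 267], [342, 266], [346, 276], [350, 228], [339, 209], [228, 209]]
```

>>> move_arm([
  {"jaw":0,"dx":-0.012,"dy":0.0024,"dz":0,"spin":0},
  {"jaw":0,"dx":-0.02,"dy":0,"dz":0.005,"spin":0},
  {"jaw":0,"dx":-0.02,"dy":0,"dz":0.015,"spin":0},
  {"jaw":0,"dx":-0.0152,"dy":0,"dz":0.02,"spin":0},
  {"jaw":0,"dx":0,"dy":0,"dz":0.025,"spin":0},
  {"jaw":0,"dx":0,"dy":0,"dz":0.025,"spin":0},
  {"jaw":0,"dx":0,"dy":0,"dz":0.025,"spin":0},
  {"jaw":0,"dx":0,"dy":0,"dz":0.02,"spin":0},
  {"jaw":0,"dx":0,"dy":0,"dz":0.015,"spin":0},
  {"jaw":0,"dx":0,"dy":0,"dz":0.01,"spin":0},
  {"jaw":0,"dx":0,"dy":0,"dz":0.01,"spin":0},
  {"jaw":0,"dx":0,"dy":0,"dz":0.007,"spin":0},
  {"jaw":0,"dx":0,"dy":0,"dz":0.005,"spin":0},
  {"jaw":0,"dx":0,"dy":0,"dz":0.003,"spin":0},
  {"jaw":0,"dx":0,"dy":0,"dz":0,"spin":0},
  {"jaw":0,"dx":0,"dy":0,"dz":0,"spin":0},
])

```text
clock: 7.08
position: [0.617, 0.1667, 0.0933]
eef_rot: [0.044, 0.999, 0.0, 0.0]
force: [-0.1, 0.0, -0.6]
finger_gap: 0.0435
finger_force: 26.0
```

```bash
python3 - <<'E'
from h import *
goto(.617,.1685,175.3)
s=snap("wrist","w4")
E
```

```text
spin -0.3 dx 0.2 dy 1.8 z 0.0933 xy [0.617  0.1667] yaw 175.0 j6 0.35 gap 0.0435 F [-0.1  0.  -0.6] t 7.1
```

View pics/w4.png

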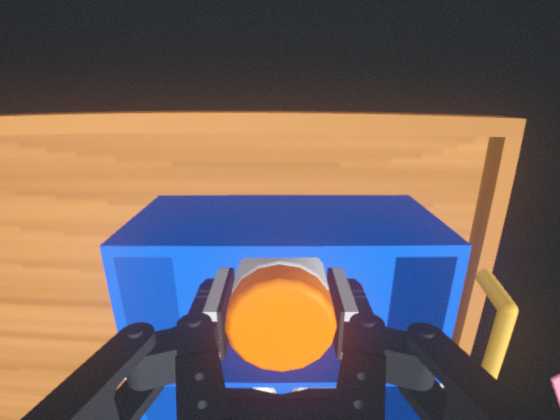

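The pot hangs centred in the compartment: cap (281,318), box rim 103..471. I lower it 2 mm, release, rise and go to the lid.

>>> move_arm([
  {"jaw":0,"dx":0,"dy":0,"dz":0.001,"spin":0},
  {"jaw":0,"dx":0,"dy":0,"dz":0.001,"spin":0},
  {"jaw":0,"dx":0,"dy":0,"dz":0,"spin":0},
  {"jaw":0,"dx":0,"dy":0,"dz":0,"spin":0},
  {"jaw":58,"dx":0,"dy":0,"dz":0,"spin":0},
  {"jaw":68,"dx":0,"dy":0,"dz":0,"spin":0},
  {"jaw":68,"dx":0,"dy":0,"dz":0,"spin":0},
  {"jaw":68,"dx":0,"dy":0,"dz":0,"spin":0},
  {"jaw":68,"dx":0,"dy":0,"dz":-0.008,"spin":0},
  {"jaw":68,"dx":0,"dy":0,"dz":-0.02,"spin":0},
  {"jaw":68,"dx":0,"dy":0,"dz":-0.03,"spin":0},
  {"jaw":68,"dx":0,"dy":0,"dz":-0.03,"spin":0},
  {"jaw":100,"dx":0,"dy":0,"dz":-0.03,"spin":0},
  {"jaw":100,"dx":0,"dy":0,"dz":-0.03,"spin":0},
  {"jaw":100,"dx":0,"dy":0,"dz":-0.03,"spin":0},
])

```text
clock: 8.38
position: [0.6165, 0.1665, 0.2713]
eef_rot: [0.044, 0.999, 0.0, 0.0]
force: [0.8, -0.1, 0.8]
finger_gap: 0.0849
finger_force: 0.0
```

>>> move_arm([
  {"jaw":100,"dx":0,"dy":0,"dz":-0.015,"spin":-3},
  {"jaw":100,"dx":0.004,"dy":0.014,"dz":0,"spin":0},
  {"jaw":100,"dx":0.0085,"dy":0.028,"dz":0,"spin":0},
  {"jaw":100,"dx":0.0085,"dy":0.028,"dz":0,"spin":0},
  {"jaw":100,"dx":0.0085,"dy":0.028,"dz":0,"spin":0},
  {"jaw":100,"dx":0.0085,"dy":0.028,"dz":0,"spin":0},
  {"jaw":100,"dx":0.0085,"dy":0.028,"dz":0,"spin":0},
  {"jaw":100,"dx":0.0085,"dy":0.028,"dz":0,"spin":0},
  {"jaw":100,"dx":0.0085,"dy":0.028,"dz":0,"spin":0},
  {"jaw":100,"dx":0.0085,"dy":0.028,"dz":0,"spin":0},
  {"jaw":100,"dx":0.0085,"dy":0.028,"dz":0,"spin":0},
  {"jaw":100,"dx":0,"dy":0,"dz":0,"spin":0},
])

```text
clock: 9.38
position: [0.5429, 0.4401, 0.2827]
eef_rot: [0.016, 1.0, 0.0, -0.001]
force: [-0.1, -0.5, -0.3]
finger_gap: 0.0855
finger_force: 0.0
```

```bash
python3 - <<'E'
from h import *
goto(.546,.436,178)
s=snap("wrist","w5")
for c in blobs(mask(s,(100,120,30),(130,255,255)),400): print(cv2.contourArea(c),cv2.boundingRect(c),rect(s,c,.01),back(s,cv2.approxPolyDP(c,5,True)[:,0],.01).round(4).tolist())
for c in blobs(mask(s,(85,20,150),(108,140,255)),200): print("wall",cv2.contourArea(c),cv2.boundingRect(c),rect(s,c,.018))
for c in blobs(mask(s,(0,0,90),(179,60,255)),150): print("steel",cv2.contourArea(c),cv2.boundingRect(c),rect(s,c,.012))
E
```

```text
spin 0.2 dx -3.2 dy -4.0 z 0.2827 xy [0.5429 0.4401] yaw 178.2 j6 0.71 gap 0.0855 F [-0.1 -0.5 -0.3] t 9.4
11258.5 (0, 219, 111, 155) [697.6, 154.1, 147.1, 267.2, 70.3] [[0.5743, 0.1201], [0.7986, 0.0398], [0.8002, 0.0773], [0.752, 0.1276], [0.7069, 0.0949], [0.6918, 0.0986], [0.677, 0.119], [0.6972, 0.1537], [0.6827, 0.1791], [0.7367, 0.1754], [0.7321, 0.1629], [0.745, 0.1523], [0.7594, 0.1679], [0.7524, 0.2014], [0.7348, 0.2189], [0.5835, 0.2316]]
10483.0 (211, 93, 131, 168) [543.9, 435.9, 128.3, 177.8, 87.7] [[0.4546, 0.3771], [0.6273, 0.3699], [0.6308, 0.4023], [0.4614, 0.4077], [0.4624, 0.4687], [0.6328, 0.4642], [0.6338, 0.4946], [0.4595, 0.5016]]
9313.0 (404, 99, 86, 123) [527.4, 612.6, 122.2, 88.3, 4.7] [[0.464, 0.6492], [0.472, 0.5641], [0.5907, 0.5737], [0.5831, 0.6609]]
7356.5 (249, 105, 55, 151) [546.4, 435.8, 52.6, 160.7, 88.0] [[0.4654, 0.4133], [0.6222, 0.4074], [0.6263, 0.4575], [0.4689, 0.4647]]
wall 9295.0 (245, 101, 64, 159) [545.0, 435.7, 60.9, 165.7, 88.0]
wall 4411.5 (426, 105, 45, 114) [527.2, 610.5, 114.3, 43.3, 4.7]
wall 2340.0 (217, 306, 73, 77) [745.8, 402.2, 113.8, 41.0, 26.4]
steel 2468.0 (58, 1, 76, 142) [428.4, 268.7, 137.3, 29.5, 20.6]
steel 1959.0 (14, 299, 64, 48) [714.9, 138.1, 80.0, 71.1, 85.0]
steel 764.0 (133, 280, 43, 62) [694.1, 281.6, 24.0, 101.6, 62.5]
steel 762.5 (386, 280, 42, 62) [704.5, 589.3, 101.6, 26.1, 22.4]
steel 638.5 (77, 284, 22, 52) [694.8, 201.4, 23.2, 75.8, 85.0]
steel 376.0 (19, 246, 43, 32) [617.9, 164.8, 45.8, 41.0, 30.4]
```

View pics/w5.png

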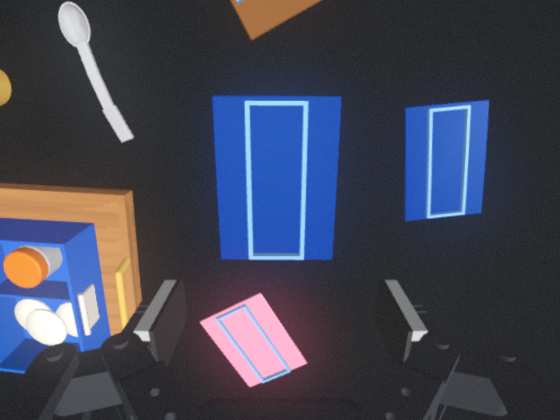

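The lid walls measure 60.9 x 165.7 mm, centred at (545,435.7) mm with y axis at 88°. The pot stands upright in the compartment at pixel (25,265). Next I descend on the lid.

>>> move_arm([
  {"jaw":82,"dx":-0.0022,"dy":-0.0043,"dz":0.02,"spin":0},
  {"jaw":82,"dx":0,"dy":0,"dz":0.03,"spin":0},
  {"jaw":82,"dx":0,"dy":0,"dz":0.03,"spin":0},
  {"jaw":82,"dx":0,"dy":0,"dz":0.03,"spin":0},
  {"jaw":82,"dx":0,"dy":0,"dz":0.03,"spin":0},
  {"jaw":82,"dx":0,"dy":0,"dz":0.025,"spin":0},
  {"jaw":82,"dx":0,"dy":0,"dz":0.015,"spin":0},
  {"jaw":82,"dx":0,"dy":0,"dz":0.01,"spin":0},
  {"jaw":82,"dx":0,"dy":0,"dz":0.007,"spin":0},
  {"jaw":82,"dx":0,"dy":0,"dz":0.005,"spin":0},
  {"jaw":82,"dx":0,"dy":0,"dz":0.002,"spin":0},
  {"jaw":82,"dx":0,"dy":0,"dz":0,"spin":0},
  {"jaw":82,"dx":0,"dy":0,"dz":0,"spin":0},
])

```text
clock: 10.52
position: [0.5481, 0.4311, 0.0808]
eef_rot: [0.017, 1.0, 0.0, 0.0]
force: [-0.6, 0.3, 0.0]
finger_gap: 0.0701
finger_force: 0.0
```

```bash
python3 - <<'E'
from h import *
goto(.545,.4357,178)
s=snap("wrist","w6")
E
```

```text
spin -0.0 dx 3.2 dy 4.5 z 0.0808 xy [0.5481 0.4311] yaw 178.0 j6 0.7 gap 0.0701 F [-0.6  0.3  0. ] t 10.5
```

View pics/w6.png

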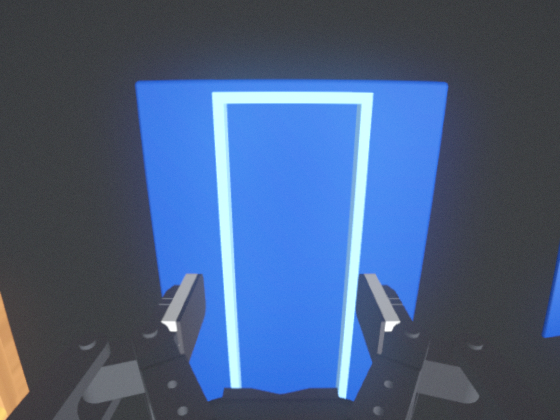

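The right wall clears its finger by less than the left, so the tool needs about 4.5 mm to the right in the image. I correct that, lower 2.5 mm and close.

>>> move_arm([
  {"jaw":82,"dx":0.0032,"dy":0.0045,"dz":0,"spin":0},
  {"jaw":82,"dx":0,"dy":0,"dz":0.0025,"spin":0},
  {"jaw":82,"dx":0,"dy":0,"dz":0,"spin":0},
  {"jaw":50,"dx":0,"dy":0,"dz":0,"spin":0},
  {"jaw":50,"dx":0,"dy":0,"dz":0,"spin":0},
  {"jaw":50,"dx":0,"dy":0,"dz":0,"spin":0},
  {"jaw":50,"dx":0,"dy":0,"dz":0,"spin":0},
  {"jaw":50,"dx":0,"dy":0,"dz":0,"spin":0},
], grip_force=35)

```text
clock: 11.23
position: [0.5448, 0.4357, 0.0778]
eef_rot: [0.017, 1.0, 0.0, 0.0]
force: [-1.6, 1.2, 5.8]
finger_gap: 0.0591
finger_force: 46.8
```

```bash
python3 - <<'E'
from h import *
goto(.545,.4357,178); print(monitor.observe()["finger_force"])
E
```

```text
spin 0.0 dx -0.2 dy 0.0 z 0.0778 xy [0.5448 0.4357] yaw 178.0 j6 0.71 gap 0.0591 F [-1.6  1.2  5.8] t 11.2
46.781459746998735
```

>>> move_arm([
  {"jaw":50,"dx":0,"dy":0,"dz":-0.008,"spin":0},
  {"jaw":50,"dx":0,"dy":0,"dz":-0.015,"spin":0},
  {"jaw":50,"dx":0,"dy":0,"dz":-0.025,"spin":0},
  {"jaw":50,"dx":0,"dy":0,"dz":-0.025,"spin":0},
  {"jaw":50,"dx":0,"dy":0,"dz":-0.025,"spin":0},
  {"jaw":50,"dx":0,"dy":0,"dz":-0.02,"spin":0},
  {"jaw":50,"dx":0,"dy":0,"dz":-0.01,"spin":2.5},
  {"jaw":50,"dx":-0.0069,"dy":-0.013,"dz":0,"spin":0},
  {"jaw":50,"dx":-0.0138,"dy":-0.026,"dz":0,"spin":0},
  {"jaw":50,"dx":-0.0138,"dy":-0.026,"dz":0,"spin":0},
  {"jaw":50,"dx":-0.0138,"dy":-0.026,"dz":0,"spin":0},
  {"jaw":50,"dx":-0.0138,"dy":-0.026,"dz":0,"spin":0},
  {"jaw":50,"dx":-0.0138,"dy":-0.026,"dz":0,"spin":0},
  {"jaw":50,"dx":-0.0138,"dy":-0.026,"dz":0,"spin":0},
  {"jaw":50,"dx":-0.0138,"dy":-0.026,"dz":0,"spin":0},
  {"jaw":50,"dx":-0.0138,"dy":-0.026,"dz":0,"spin":0},
  {"jaw":50,"dx":-0.0138,"dy":-0.026,"dz":0,"spin":0},
  {"jaw":50,"dx":-0.0069,"dy":-0.013,"dz":0,"spin":0},
  {"jaw":50,"dx":0,"dy":0,"dz":0,"spin":0},
  {"jaw":50,"dx":0,"dy":0,"dz":0,"spin":0},
])

```text
clock: 12.9
position: [0.6618, 0.1646, 0.205]
eef_rot: [0.04, 0.999, -0.0, -0.0]
force: [0.6, -0.6, -0.9]
finger_gap: 0.0586
finger_force: 45.0
```

```bash
python3 - <<'E'
from h import *
goto(.662,.165,175.5)
s=snap("wrist","w7")
E
```

```text
spin -0.1 dx -0.2 dy 0.5 z 0.205 xy [0.6618 0.1646] yaw 175.4 j6 0.32 gap 0.0586 F [ 0.6 -0.6 -0.9] t 12.9
```

View pics/w7.png

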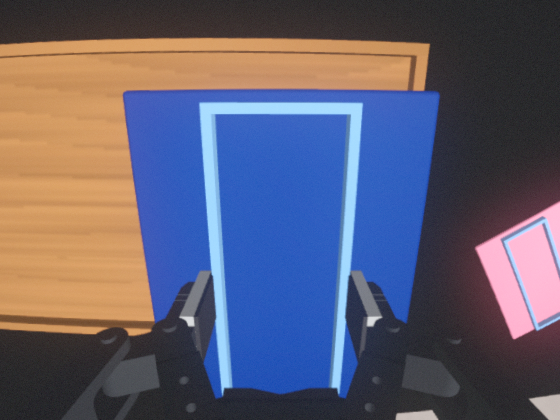

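The lid is held level and square, at (125..438, 92). Now I lower it onto the box.

>>> move_arm([
  {"jaw":50,"dx":0,"dy":0.0005,"dz":0.012,"spin":0},
  {"jaw":50,"dx":0,"dy":0,"dz":0.015,"spin":0},
  {"jaw":50,"dx":0,"dy":0,"dz":0.013,"spin":0},
  {"jaw":50,"dx":0,"dy":0,"dz":0.01,"spin":0},
  {"jaw":50,"dx":0,"dy":0,"dz":0.006,"spin":0},
  {"jaw":50,"dx":0,"dy":0,"dz":0.004,"spin":0},
  {"jaw":50,"dx":0,"dy":0,"dz":0.003,"spin":0},
  {"jaw":50,"dx":0,"dy":0,"dz":0.002,"spin":0},
  {"jaw":50,"dx":0,"dy":0,"dz":0.0015,"spin":0},
  {"jaw":50,"dx":0,"dy":0,"dz":0,"spin":0},
  {"jaw":50,"dx":0,"dy":0,"dz":0,"spin":0},
  {"jaw":50,"dx":0,"dy":0,"dz":0,"spin":0},
])

```text
clock: 13.95
position: [0.662, 0.166, 0.1393]
eef_rot: [0.039, 0.999, 0.0, 0.0]
force: [0.2, 0.2, -1.2]
finger_gap: 0.0588
finger_force: 45.0
```

```bash
python3 - <<'E'
from h import *
goto(.662,.165,175.5)
E
```

```text
spin 0.0 dx -0.0 dy -1.0 z 0.1393 xy [0.662 0.166] yaw 175.5 j6 0.32 gap 0.0588 F [ 0.2  0.2 -1.2] t 13.9
```

>>> move_arm([
  {"jaw":50,"dx":0,"dy":-0.001,"dz":0.001,"spin":0},
  {"jaw":50,"dx":0,"dy":0,"dz":0.001,"spin":0},
  {"jaw":50,"dx":0,"dy":0,"dz":0,"spin":0},
  {"jaw":50,"dx":0,"dy":0,"dz":0,"spin":0},
])

```text
clock: 14.28
position: [0.662, 0.1649, 0.1379]
eef_rot: [0.039, 0.999, 0.0, 0.001]
force: [-4.2, -1.6, 10.4]
finger_gap: 0.0588
finger_force: 48.2
```

The lid is seated (10 N reaction). I release it, lift and head for the spoon.

>>> move_arm([
  {"jaw":85,"dx":0,"dy":0,"dz":-0.001,"spin":0},
  {"jaw":85,"dx":0,"dy":0,"dz":0,"spin":0},
  {"jaw":85,"dx":0,"dy":0,"dz":0,"spin":0},
  {"jaw":85,"dx":0,"dy":0,"dz":0,"spin":0},
  {"jaw":85,"dx":0,"dy":0,"dz":-0.01,"spin":0},
  {"jaw":85,"dx":0,"dy":0,"dz":-0.025,"spin":0},
  {"jaw":85,"dx":0,"dy":0,"dz":-0.03,"spin":0},
  {"jaw":85,"dx":0,"dy":0,"dz":-0.03,"spin":0},
  {"jaw":85,"dx":0,"dy":0,"dz":-0.03,"spin":0},
  {"jaw":85,"dx":0,"dy":0,"dz":-0.014,"spin":-5},
  {"jaw":85,"dx":0,"dy":0,"dz":0,"spin":-5},
  {"jaw":85,"dx":0,"dy":0,"dz":0,"spin":-5},
  {"jaw":85,"dx":0,"dy":0,"dz":0,"spin":-5},
  {"jaw":85,"dx":0,"dy":0,"dz":0,"spin":-5},
])

```text
clock: 15.45
position: [0.6618, 0.165, 0.2777]
eef_rot: [-0.18, 0.984, 0.0, 0.0]
force: [0.1, -0.8, 0.0]
finger_gap: 0.0726
finger_force: 0.0
```

>>> move_arm([
  {"jaw":60,"dx":0.01,"dy":0.01,"dz":0,"spin":0},
  {"jaw":60,"dx":0.0193,"dy":0.0188,"dz":0,"spin":0},
  {"jaw":60,"dx":0.0193,"dy":0.0188,"dz":0,"spin":0},
  {"jaw":60,"dx":0.0193,"dy":0.0188,"dz":0,"spin":0},
  {"jaw":60,"dx":0.0193,"dy":0.0188,"dz":0,"spin":0},
  {"jaw":60,"dx":0.0193,"dy":0.0188,"dz":0,"spin":0},
  {"jaw":60,"dx":0.0193,"dy":0.0188,"dz":0,"spin":0},
  {"jaw":60,"dx":0.0193,"dy":0.0188,"dz":0,"spin":0},
  {"jaw":60,"dx":0.0193,"dy":0.0188,"dz":0,"spin":0},
  {"jaw":60,"dx":0.0193,"dy":0.0188,"dz":0,"spin":0},
  {"jaw":60,"dx":0,"dy":0,"dz":0,"spin":0},
  {"jaw":60,"dx":0,"dy":0,"dz":0,"spin":0},
])

```text
clock: 16.45
position: [0.4263, 0.269, 0.278]
eef_rot: [-0.179, 0.984, 0.0, 0.001]
force: [0.3, 0.3, 0.7]
finger_gap: 0.0512
finger_force: 0.0
```

```bash
python3 - <<'E'
from h import *
s=snap("wrist","w8"); goto(.428,.268,200.6)
for c in blobs(mask(s,(0,0,90),(179,60,255)),150):
    m=np.zeros((420,560),np.uint8); cv2.drawContours(m,[c],-1,255,-1)
    print(cv2.contourArea(c),cv2.boundingRect(c),rect(s,c,.009))
E
```

```text
spin -0.0 dx -0.7 dy -1.0 z 0.2777 xy [0.4271 0.2687] yaw -159.4 j6 0.2 gap 0.0512 F [-0.2 -0.1  0.6] t 16.5
2847.0 (68, 335, 101, 85) [779.7, 174.9, 77.2, 208.1, 69.4]
2133.0 (263, 113, 31, 130) [426.6, 266.6, 135.9, 29.7, 20.3]
1404.5 (395, 353, 52, 41) [603.3, 532.1, 52.7, 92.5, 2.5]
1181.0 (422, 115, 138, 72) [316.0, 463.2, 64.4, 153.4, 26.3]
859.0 (190, 269, 31, 92) [612.5, 240.4, 132.6, 31.6, 12.9]
817.0 (341, 268, 30, 94) [547.9, 413.7, 135.3, 30.6, 28.3]
```

View pics/w8.png

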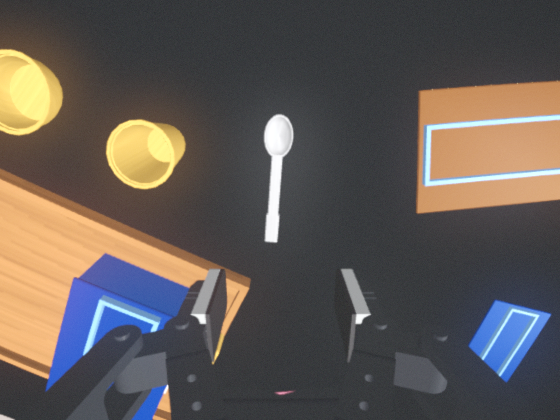

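The spoon runs from bowl (279,136) to tail (271,242), nearly in line with the tool, and the lid is on the box at lower left.

```bash
python3 - <<'E'
from h import *
s=snap("wrist")
c=[c for c in blobs(mask(s,(0,0,90),(179,60,255)),150) if cv2.boundingRect(c)[0] in range(255,275) and cv2.boundingRect(c)[1]<130][0]
m=np.zeros((420,560),np.uint8); cv2.drawContours(m,[c],-1,255,-1)
h=[]
for r in range(115,243,9):
    x=np.nonzero(m[r])[0]
    if len(x): h.append((x.mean(),r)); print(r,x.min(),x.max())
P=back(s,h,.0125)*1000; print(P.round(1).tolist())
b=back(s,[(279,113),(279,136),(279,157)],.006)*1000; t=back(s,[(271,242.5)],.004)[0]*1000
print(b,t, np.linalg.norm(b[0]-t)); 
H=P[6:12]; d=np.polyfit(H[:,0],H[:,1],1); a=np.degrees(np.arctan(d[0])); print("handle angle",a)
tip=b[0]; ax=(tip-t)/np.linalg.norm(tip-t); mid=(tip+t)/2; g=mid+14*ax; print("mid",mid,"axis",np.degrees(np.arctan2(ax[1],ax[0])),"grip",g)
goto(g[0]/1e3,g[1]/1e3,np.degrees(np.arctan2(ax[1],ax[0])))
E
```

```text
115 273 286
124 266 292
133 264 294
142 264 293
151 267 289
160 271 283
169 270 282
178 270 282
187 269 281
196 268 280
205 268 279
214 266 280
223 265 279
232 265 279
241 265 278
[[364.7, 244.7], [372.8, 247.2], [380.8, 250.2], [389.1, 252.7], [397.6, 255.4], [406.3, 257.6], [415.2, 259.8], [423.9, 263.0], [433.0, 265.3], [442.4, 267.7], [451.7, 270.5], [461.2, 273.5], [471.0, 275.9], [480.7, 279.5], [490.7, 282.6]]
[[363.46837392 243.65589591]
 [384.23012698 251.41377057]
 [403.87768116 258.75451253]] [496.27145856 283.80092847] 138.73818122151258
handle angle 16.12467969010379
mid [429.86991624 263.72841219] axis -163.18046276479777 grip [416.46882385 259.67739717]
spin 3.7 dx 13.1 dy -5.2 z 0.2775 xy [0.4275 0.2684] yaw -159.5 j6 0.2 gap 0.0514 F [ 0.3 -0.8 -0.6] t 16.6
```

>>> move_arm([
  {"jaw":60,"dx":0,"dy":0,"dz":0.01,"spin":3.7},
  {"jaw":60,"dx":0.011,"dy":-0.0052,"dz":0.02,"spin":0},
  {"jaw":50,"dx":0,"dy":0,"dz":0.03,"spin":0},
  {"jaw":50,"dx":0,"dy":0,"dz":0.03,"spin":0},
  {"jaw":50,"dx":0,"dy":0,"dz":0.03,"spin":0},
  {"jaw":50,"dx":0,"dy":0,"dz":0.025,"spin":0},
  {"jaw":50,"dx":0,"dy":0,"dz":0.02,"spin":0},
  {"jaw":50,"dx":0,"dy":0,"dz":0.014,"spin":0},
  {"jaw":40,"dx":0,"dy":0,"dz":0.01,"spin":0},
  {"jaw":40,"dx":0,"dy":0,"dz":0.006,"spin":0},
  {"jaw":40,"dx":0,"dy":0,"dz":0.002,"spin":0},
  {"jaw":40,"dx":0,"dy":0,"dz":0,"spin":0},
  {"jaw":40,"dx":0,"dy":0,"dz":0,"spin":0},
])

```text
clock: 17.63
position: [0.4185, 0.2605, 0.0806]
eef_rot: [-0.146, 0.989, 0.0, 0.0]
force: [-0.1, -0.7, 0.1]
finger_gap: 0.0337
finger_force: 0.0
```

```bash
python3 - <<'E'
from h import *
goto(.4184,.2603,-163.3)
s=snap("wrist","w9")
E
```

```text
spin 0.1 dx 0.1 dy -0.2 z 0.0806 xy [0.4185 0.2605] yaw -163.2 j6 0.26 gap 0.0337 F [-0.1 -0.7  0.1] t 17.6
```

View pics/w9.png

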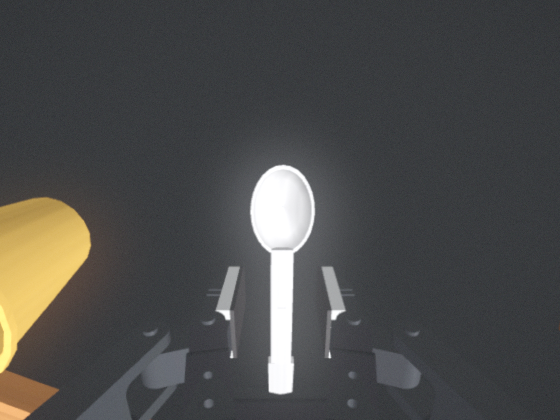

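The spoon handle is centred between the pads at x=281, with the pads just behind the bowl. I close on it and lift.

>>> move_arm([
  {"jaw":40,"dx":0,"dy":0,"dz":0.001,"spin":0},
  {"jaw":0,"dx":0,"dy":0,"dz":0,"spin":0},
  {"jaw":0,"dx":0,"dy":0,"dz":0,"spin":0},
  {"jaw":0,"dx":0,"dy":0,"dz":0,"spin":0},
  {"jaw":0,"dx":0,"dy":0,"dz":0,"spin":0},
  {"jaw":0,"dx":0,"dy":0,"dz":0,"spin":0},
  {"jaw":0,"dx":0,"dy":0,"dz":0,"spin":0},
  {"jaw":0,"dx":0,"dy":0,"dz":-0.01,"spin":0},
  {"jaw":0,"dx":0,"dy":0,"dz":-0.025,"spin":0},
  {"jaw":0,"dx":0,"dy":0,"dz":-0.03,"spin":0},
  {"jaw":0,"dx":0,"dy":0,"dz":-0.03,"spin":0},
  {"jaw":0,"dx":0,"dy":0,"dz":-0.025,"spin":5.3},
  {"jaw":0,"dx":0,"dy":0,"dz":-0.015,"spin":5.3},
  {"jaw":0,"dx":0,"dy":0,"dz":0,"spin":5.3},
  {"jaw":0,"dx":0,"dy":0,"dz":0,"spin":5.3},
], grip_force=30)

```text
clock: 18.93
position: [0.4184, 0.2605, 0.2157]
eef_rot: [0.041, 0.999, 0.001, 0.001]
force: [-0.2, -0.0, -1.2]
finger_gap: 0.0082
finger_force: 30.1
```

>>> move_arm([
  {"jaw":0,"dx":-0.012,"dy":-0.004,"dz":0,"spin":0},
  {"jaw":0,"dx":-0.0238,"dy":-0.0075,"dz":0,"spin":0},
  {"jaw":0,"dx":-0.0238,"dy":-0.0075,"dz":0,"spin":0},
  {"jaw":0,"dx":-0.0238,"dy":-0.0075,"dz":0,"spin":0},
  {"jaw":0,"dx":-0.0238,"dy":-0.0075,"dz":0,"spin":0},
  {"jaw":0,"dx":-0.0238,"dy":-0.0075,"dz":0,"spin":0},
  {"jaw":0,"dx":-0.0238,"dy":-0.0075,"dz":0,"spin":0},
  {"jaw":0,"dx":-0.0238,"dy":-0.0075,"dz":0,"spin":0},
  {"jaw":0,"dx":-0.0238,"dy":-0.0075,"dz":0,"spin":0},
  {"jaw":0,"dx":-0.0238,"dy":-0.0075,"dz":0,"spin":0},
  {"jaw":0,"dx":-0.012,"dy":-0.004,"dz":0,"spin":0},
  {"jaw":0,"dx":0,"dy":0,"dz":0,"spin":0},
  {"jaw":0,"dx":0,"dy":0,"dz":0,"spin":0},
])

```text
clock: 20.02
position: [0.6501, 0.1659, 0.2134]
eef_rot: [0.038, 0.999, -0.0, -0.0]
force: [0.3, -0.5, -0.0]
finger_gap: 0.009
finger_force: 30.1
```

```bash
python3 - <<'E'
from h import *
goto(.650,.166,175.5)
s=snap("wrist","w10")
for c in blobs(mask(s,(100,120,30),(130,255,255)),1500): print(cv2.boundingRect(c),rect(s,c,.07),back(s,cv2.approxPolyDP(c,5,True)[:,0],.07).round(4).tolist())
E
```

```text
spin 0.2 dx 0.1 dy 0.1 z 0.2134 xy [0.6501 0.1659] yaw 175.7 j6 0.33 gap 0.009 F [ 0.3 -0.5 -0. ] t 20.0
(180, 112, 202, 216) [653.5, 165.6, 124.0, 157.5, 85.4] [[0.5706, 0.1109], [0.7189, 0.0982], [0.7276, 0.1045], [0.7231, 0.1198], [0.7016, 0.1301], [0.5785, 0.1397], [0.582, 0.2016], [0.7013, 0.1924], [0.7283, 0.1999], [0.7361, 0.2151], [0.7248, 0.2218], [0.5811, 0.233]]
(239, 128, 85, 150) [636.4, 167.0, 52.7, 104.0, 85.4] [[0.5826, 0.1461], [0.6862, 0.137], [0.6859, 0.1436], [0.6765, 0.1474], [0.6771, 0.1551], [0.6497, 0.1446], [0.6258, 0.1471], [0.6137, 0.1549], [0.6075, 0.1683], [0.6115, 0.1782], [0.6255, 0.1871], [0.6494, 0.188], [0.6792, 0.1726], [0.6893, 0.1885], [0.5871, 0.1971]]
```

View pics/w10.png

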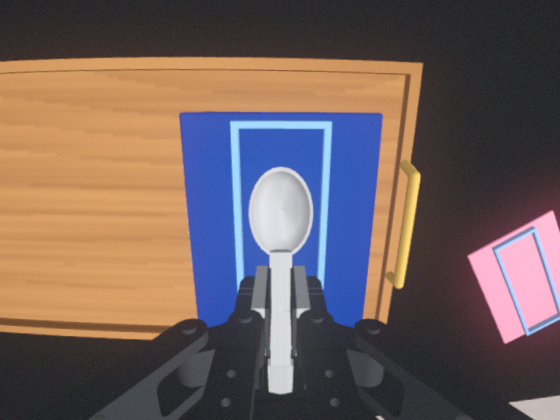

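The spoon is held straight and level at (281,215..390) over the recess (232..331). The lid corners put the lid centre at (663,165). Now I lower it.

>>> move_arm([
  {"jaw":0,"dx":0,"dy":0,"dz":0.015,"spin":0},
  {"jaw":0,"dx":0,"dy":0,"dz":0.018,"spin":0},
  {"jaw":0,"dx":0,"dy":0,"dz":0.012,"spin":0},
  {"jaw":0,"dx":0,"dy":0,"dz":0.008,"spin":0},
  {"jaw":0,"dx":0,"dy":0,"dz":0.004,"spin":0},
  {"jaw":0,"dx":0,"dy":0,"dz":0.003,"spin":0},
  {"jaw":0,"dx":0,"dy":0,"dz":0.001,"spin":0},
  {"jaw":0,"dx":0,"dy":0,"dz":0,"spin":0},
  {"jaw":0,"dx":0,"dy":0,"dz":0,"spin":0},
])

```text
clock: 20.82
position: [0.6499, 0.1669, 0.1536]
eef_rot: [0.038, 0.999, 0.0, 0.0]
force: [0.3, 0.0, -0.9]
finger_gap: 0.0084
finger_force: 30.1
```

>>> move_arm([
  {"jaw":0,"dx":0,"dy":0,"dz":0.001,"spin":0},
  {"jaw":0,"dx":0,"dy":0,"dz":0.001,"spin":0},
  {"jaw":0,"dx":0,"dy":0,"dz":0.001,"spin":0},
  {"jaw":0,"dx":0,"dy":0,"dz":0,"spin":0},
  {"jaw":0,"dx":0,"dy":0,"dz":0,"spin":0},
])

```text
clock: 21.23
position: [0.6496, 0.1668, 0.1498]
eef_rot: [0.038, 0.999, -0.0, -0.0]
force: [0.7, 0.3, -0.4]
finger_gap: 0.0091
finger_force: 30.1
```

>>> move_arm([
  {"jaw":0,"dx":0,"dy":0,"dz":0.001,"spin":0},
  {"jaw":0,"dx":0,"dy":0,"dz":0,"spin":0},
  {"jaw":20,"dx":0,"dy":0,"dz":0,"spin":0},
  {"jaw":20,"dx":0,"dy":0,"dz":0,"spin":0},
  {"jaw":20,"dx":0,"dy":0,"dz":0,"spin":0},
  {"jaw":20,"dx":0,"dy":0,"dz":0,"spin":0},
  {"jaw":20,"dx":0,"dy":0,"dz":-0.01,"spin":0},
  {"jaw":20,"dx":0,"dy":0,"dz":-0.02,"spin":0},
  {"jaw":20,"dx":0,"dy":0,"dz":-0.03,"spin":0},
  {"jaw":50,"dx":0,"dy":0,"dz":-0.03,"spin":0},
  {"jaw":80,"dx":0.02,"dy":0,"dz":-0.03,"spin":0},
  {"jaw":100,"dx":0.02,"dy":0,"dz":-0.02,"spin":0},
  {"jaw":100,"dx":0.02,"dy":0,"dz":0,"spin":0},
  {"jaw":100,"dx":0,"dy":0,"dz":0,"spin":0},
  {"jaw":100,"dx":0,"dy":0,"dz":0,"spin":0},
])

```text
clock: 22.48
position: [0.5894, 0.1715, 0.2902]
eef_rot: [0.038, 0.999, 0.0, 0.001]
force: [0.4, 0.1, 0.2]
finger_gap: 0.0847
finger_force: 0.0
```

```bash
python3 - <<'E'
from h import *
goto(.4285,-.272,175)
s=snap("wrist","w11")
E
```

```text
spin 0.6 dx 121.7 dy -455.9 z 0.2902 xy [0.5894 0.1715] yaw 175.6 j6 0.36 gap 0.0847 F [0.4 0.1 0.2] t 22.5
```

View pics/w11.png

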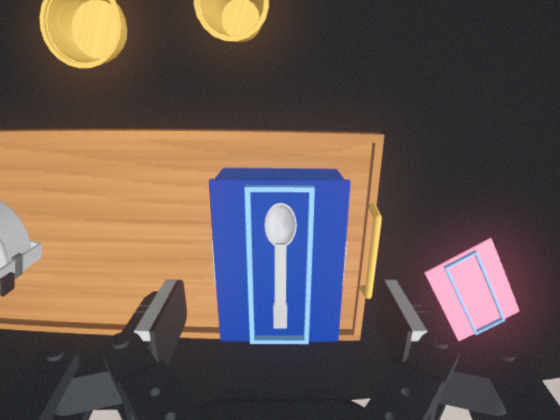

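The spoon (280, 203..328) lies centred in the recess (193..338) of the seated lid, so the box is done. I have now used up my picture allowance (it slipped to 15 views), so the rest is numeric only. Next the katori.

>>> move_arm([
  {"jaw":100,"dx":0.004,"dy":-0.015,"dz":0,"spin":0.6},
  {"jaw":100,"dx":0.0081,"dy":-0.0304,"dz":0,"spin":0},
  {"jaw":100,"dx":0.0081,"dy":-0.0304,"dz":0,"spin":0},
  {"jaw":100,"dx":0.0081,"dy":-0.0304,"dz":0,"spin":0},
  {"jaw":100,"dx":0.0081,"dy":-0.0304,"dz":0,"spin":0},
  {"jaw":100,"dx":0.0081,"dy":-0.0304,"dz":0,"spin":0},
  {"jaw":100,"dx":0.0081,"dy":-0.0304,"dz":0,"spin":0},
  {"jaw":100,"dx":0.0081,"dy":-0.0304,"dz":0,"spin":0},
  {"jaw":100,"dx":0.0081,"dy":-0.0304,"dz":0,"spin":0},
  {"jaw":100,"dx":0.0081,"dy":-0.0304,"dz":0,"spin":0},
  {"jaw":100,"dx":0.0081,"dy":-0.0304,"dz":0,"spin":0},
  {"jaw":100,"dx":0.0081,"dy":-0.0304,"dz":0,"spin":0},
  {"jaw":100,"dx":0.0081,"dy":-0.0304,"dz":0,"spin":0},
  {"jaw":100,"dx":0.0081,"dy":-0.0304,"dz":0,"spin":0},
  {"jaw":100,"dx":0.0081,"dy":-0.0304,"dz":0,"spin":0},
  {"jaw":100,"dx":0.004,"dy":-0.015,"dz":0,"spin":0},
  {"jaw":100,"dx":0,"dy":0,"dz":0,"spin":0},
  {"jaw":100,"dx":0,"dy":0,"dz":0,"spin":0},
])

```text
clock: 24.03
position: [0.4294, -0.2731, 0.2885]
eef_rot: [0.045, 0.999, 0.0, -0.0]
force: [-0.1, -0.3, -0.4]
finger_gap: 0.0854
finger_force: 0.0
```

```bash
python3 - <<'E'
from h import *
s=snap("wrist"); goto(.4285,-.272,175)
g=cv2.cvtColor(s["pixels"],cv2.COLOR_RGB2HSV)
m=cv2.inRange(s["pixels"],np.array([70]*3),np.array([255]*3)) # not black/saturated
m|=mask(s,(15,100,100),(35,255,255))
for c in blobs(m,300):
    x,y,w,h=cv2.boundingRect(c); print("steel",(x,y,w,h),rect(s,c,.046))
    if abs(x+w/2-280)<40 and h<120:
        for r in range(y,y+h,6):
            i=np.nonzero(m[r,x:x+w])[0]+x; print(r,i.min(),i.max(),back(s,[(i.min(),r),(i.max(),r)],.046).round(4).tolist())
for c in blobs(mask(s,(45,100,60),(85,255,255)),200): print("green",cv2.boundingRect(c),rect(s,c,.01))
E
```

```text
spin -0.0 dx 1.1 dy 0.2 z 0.2885 xy [ 0.4296 -0.2723] yaw 175.0 j6 -0.48 gap 0.0854 F [-0.2  0.5 -0.8] t 24.1
steel (214, 118, 346, 290) [554.0, -127.0, 444.1, 347.2, 83.7]
steel (119, 261, 68, 105) [562.4, -423.7, 71.7, 138.3, 85.3]
steel (417, 351, 91, 69) [706.6, -54.8, 131.7, 113.9, 80.3]
steel (507, 116, 53, 91) [430.2, -24.3, 91.5, 54.5, 9.4]
steel (38, 355, 100, 65) [665.2, -557.7, 143.6, 109.0, 89.7]
green (119, 261, 61, 50) [536.0, -446.5, 48.9, 78.3, 30.6]
```

```bash
python3 - <<'E'
from h import *
s=snap("wrist")
v=s["pixels"].max(2); m=np.zeros_like(v); m[100:240,215:345]=(v[100:240,215:345]>75)*255
c=blobs(m,500)[0]; x,y,w,h=cv2.boundingRect(c); print((x,y,w,h))
if y+h<239:
    z=np.zeros_like(v); cv2.drawContours(z,[c],-1,255,-1)
def sil(p):  # silhouette of cylinder model
    t=np.linspace(0,2*np.pi,60); P=[np.c_[p[0]+.03*np.cos(t),p[1]+.03*np.sin(t),np.full(60,k)] for k in (0,.046)]
    z2=np.zeros_like(v); cv2.fillConvexPoly(z2,cv2.convexHull(proj(s,np.vstack(P)).astype(np.float32)).round().astype(np.int32),255); return z2
from scipy.optimize import minimize
f=lambda p:np.count_nonzero(sil(p)^z)
best=min(((f((a,b)),a,b) for a in np.arange(.41,.445,.001) for b in np.arange(-.295,-.255,.001)))
print(best,np.count_nonzero(z)); goto(best[1],best[2],175)
E
```

```text
(220, 121, 125, 119)Traceback (most recent call last):
  File "<stdin>", line 12, in <module>
  File "<stdin>", line 12, in <genexpr>
  File "<stdin>", line 11, in <lambda>
NameError: name 'z' is not defined
```

```bash
cat > kat.py <<'E'
from h import *
s=snap("wrist")
v=s["pixels"].max(2); wood=mask(s,(4,70,40),(17,200,255))
m=((v>75)&(wood==0)).astype(np.uint8)*255; m[:100]=0; m[:,:205]=0; m[:,350:]=0; m[260:]=0
m=cv2.morphologyEx(m,cv2.MORPH_OPEN,np.ones((7,7)))
for c in blobs(m,300): print(cv2.boundingRect(c),cv2.contourArea(c))
c=[c for c in blobs(m,800) if 200<cv2.boundingRect(c)[0]<300][0]
z=np.zeros_like(v); cv2.drawContours(z,[c],-1,255,-1)
def sil(p):
    t=np.linspace(0,2*np.pi,60); P=[np.c_[p[0]+.03*np.cos(t),p[1]+.03*np.sin(t),np.full(60,k)] for k in (0,.046)]
    z2=np.zeros_like(v); cv2.fillConvexPoly(z2,cv2.convexHull(proj(s,np.vstack(P)).astype(np.float32)).round().astype(np.int32),255); return z2
best=min(((np.count_nonzero(sil((a,b))^z),a,b) for a in np.arange(.405,.45,.001) for b in np.arange(-.295,-.25,.001)))
print(best,np.count_nonzero(z)); goto(best[1],best[2],175)
E
python3 kat.py
```

```text
(226, 128, 124, 132) 10684.0
(np.int64(7409), np.float64(0.40900000000000003), np.float64(-0.283)) 10927
spin 0.0 dx 19.7 dy -13.3 z 0.2887 xy [ 0.4298 -0.2715] yaw 175.0 j6 -0.48 gap 0.0852 F [-0.4  0.  -0.2] t 24.2
```

```bash
python3 - <<'E'
from h import *
s=snap("wrist"); h=cv2.cvtColor(s["pixels"],cv2.COLOR_RGB2HSV)
for r in range(104,268,7): print(r," ".join("%3d/%3d"%(h[r,x,1],h[r,x,2]) for x in range(208,360,9)))
E
```

```text
104  25/ 61  23/ 66  24/ 65  12/ 65  15/ 69  15/ 69  11/ 67   8/ 65   8/ 65   0/ 65   0/ 65   8/ 64  16/ 65  11/ 67  11/ 68  20/ 63  20/ 65
111  27/ 66  19/ 68  15/ 66  20/ 65   0/ 69  11/ 67  15/ 67  11/ 69  18/ 70   8/ 68   8/ 68  11/ 68   4/ 66  16/ 64   8/ 63  12/ 66  16/ 65
118  20/ 65   8/ 63  13/ 59  11/ 67  11/ 71   8/ 68  11/ 72  22/ 71   4/ 71  17/ 74  14/ 74  11/ 68  11/ 68   8/ 63  20/ 64   8/ 68  12/ 66
125   8/ 66  11/ 68  12/ 63   7/ 70   4/ 72  21/ 72  20/ 75  24/ 73  27/ 76  27/ 76  29/ 79  24/ 75   7/ 72  15/ 69   8/ 63   8/ 64  12/ 62
132  12/ 64  11/ 68  12/ 65  11/ 68  21/ 72  30/ 76  35/ 81  33/ 85  32/ 80  33/ 84  39/ 78  31/ 75  10/ 75  17/ 74   8/ 68  15/ 66   4/ 63
139  19/ 67   4/ 65   4/ 68  10/ 73  26/ 79  38/ 81  36/ 85  45/ 85  52/ 84  41/ 88  39/ 85  40/ 83  23/ 79  25/ 71  15/ 70   8/ 68  15/ 67
146  11/ 68   4/ 68   7/ 71  23/ 76  26/ 80  36/ 86  49/ 88  37/103  19/122  46/ 94  52/ 89  45/ 90  33/ 85  20/ 77  24/ 75   4/ 68  11/ 68
153   8/ 65   0/ 70  10/ 75  34/ 82  37/ 83  41/ 88   4/173   6/185   3/204   4/198  48/ 95  41/ 93  38/ 87  35/ 80  21/
[... 1559 characters left out ...]

237  19/ 66  18/ 70   4/ 66   4/ 67  21/ 72  23/ 76  33/ 78  32/ 89  50/ 91 131/161 133/157 129/162 140/160 134/160 139/158 134/162 133/161
244  11/ 67  12/ 66  11/ 69   4/ 68  15/ 69  29/ 78  40/ 82  46/ 84  53/ 91 121/246 123/246 123/248 126/247 121/248 122/248 124/248 123/248
251  22/ 69  19/ 66   8/ 67   4/ 71  22/ 70  27/ 76  31/ 82  42/ 85  62/ 90 123/250 120/253 123/252 122/252 124/250 127/247 123/248 124/246
258  20/ 65  19/ 67  19/ 67   4/ 65   8/ 67  28/ 74  35/ 81  50/ 86  64/ 91 122/250 128/240 126/242 122/242 126/248 123/253 121/254 120/254
265  18/ 70  19/ 68  20/ 65   4/ 67  18/ 72  26/ 78  41/ 80  57/ 85  64/ 92 124/250 123/250 123/251 123/252 121/251 123/251 123/251 122/251
```

Just glow around the katori, so I threshold at V>125 and redo the fit. The tray corner is also visible near (286,237).

```bash
sed -i 's/v>75/v>125/; s/m\[260:\]=0/m[228:]=0/' kat.py; python3 kat.py
```

```text
(246, 147, 64, 68) 3345.5
(np.int64(73), np.float64(0.42500000000000004), np.float64(-0.27399999999999997)) 3441
spin 0.1 dx 4.5 dy -3.1 z 0.2889 xy [ 0.4298 -0.2714] yaw 175.1 j6 -0.48 gap 0.0857 F [1.2 0.3 0.1] t 24.3
```

>>> move_arm([
  {"jaw":100,"dx":0.0045,"dy":-0.003,"dz":0.02,"spin":0},
  {"jaw":100,"dx":0,"dy":0,"dz":0.03,"spin":0},
  {"jaw":100,"dx":0,"dy":0,"dz":0.03,"spin":0},
  {"jaw":100,"dx":0,"dy":0,"dz":0.03,"spin":0},
  {"jaw":100,"dx":0,"dy":0,"dz":0.03,"spin":0},
  {"jaw":100,"dx":0,"dy":0,"dz":0.025,"spin":0},
  {"jaw":100,"dx":0,"dy":0,"dz":0.02,"spin":0},
  {"jaw":100,"dx":0,"dy":0,"dz":0.014,"spin":0},
  {"jaw":100,"dx":0,"dy":0,"dz":0.009,"spin":0},
  {"jaw":100,"dx":0,"dy":0,"dz":0.003,"spin":0},
  {"jaw":100,"dx":0,"dy":0,"dz":0,"spin":0},
  {"jaw":30,"dx":0,"dy":0,"dz":0,"spin":0},
  {"jaw":30,"dx":0,"dy":0,"dz":0,"spin":0},
  {"jaw":30,"dx":0,"dy":0,"dz":0,"spin":0},
  {"jaw":30,"dx":0,"dy":0,"dz":0,"spin":0},
  {"jaw":30,"dx":0,"dy":0,"dz":0,"spin":0},
  {"jaw":30,"dx":0,"dy":0,"dz":0,"spin":0},
  {"jaw":30,"dx":0,"dy":0,"dz":0,"spin":0},
], grip_force=30)

```text
clock: 25.78
position: [0.4252, -0.2749, 0.079]
eef_rot: [0.044, 0.999, -0.0, 0.001]
force: [-1.0, 1.3, 8.1]
finger_gap: 0.0581
finger_force: 31.3
```

```bash
python3 - <<'E'
from h import *
goto(.425,-.274,175)
s=snap("top"); W=s["world_to_cam"]
# tray from top camera: fit rectangle outline at z=.02 to wood mask
m=mask(s,(5,80,100),(22,220,255)); c=blobs(m,3000)[0]
z=np.zeros(m.shape,np.uint8); cv2.drawContours(z,[cv2.convexHull(c)],-1,255,-1)
def cov(p):
    a=np.radians(p[2]); R=np.array([[np.cos(a),-np.sin(a)],[np.sin(a),np.cos(a)]])
    q=np.array([(i*.125,j*.275) for i,j in((1,1),(1,-1),(-1,-1),(-1,1))])@R.T+p[:2]
    P=np.vstack([np.c_[q,np.full(4,.02)],np.c_[q,np.zeros(4)]])
    k=np.zeros(m.shape,np.uint8); cv2.fillConvexPoly(k,cv2.convexHull(proj(s,P).astype(np.float32)).round().astype(np.int32),255); return np.count_nonzero(k^z)
print(min((cov((x,y,a)),x,y,a) for x in np.arange(.636,.656,.002) for y in np.arange(-.018,.004,.002) for a in np.arange(-7,-3,.5)),np.count_nonzero(z))
E
```

```text
spin 0.0 dx 0.3 dy 0.9 z 0.079 xy [ 0.4252 -0.2749] yaw 175.0 j6 -0.49 gap 0.0581 F [-1.   1.3  8.1] t 25.8
(np.int64(716), np.float64(0.65), np.float64(-0.008000000000000007), np.float64(-6.0)) 16777
```

>>> move_arm([
  {"jaw":30,"dx":0,"dy":0,"dz":-0.008,"spin":0},
  {"jaw":30,"dx":0,"dy":0,"dz":-0.02,"spin":0},
  {"jaw":30,"dx":0,"dy":0,"dz":-0.028,"spin":0},
  {"jaw":30,"dx":0,"dy":0,"dz":-0.028,"spin":0},
  {"jaw":30,"dx":0,"dy":0,"dz":-0.028,"spin":0},
  {"jaw":30,"dx":0,"dy":0,"dz":-0.02,"spin":0},
  {"jaw":30,"dx":0,"dy":0.012,"dz":-0.008,"spin":0},
  {"jaw":30,"dx":0,"dy":0.026,"dz":0,"spin":0},
  {"jaw":30,"dx":0,"dy":0.026,"dz":0,"spin":0},
  {"jaw":30,"dx":0,"dy":0.026,"dz":0,"spin":0},
  {"jaw":30,"dx":0,"dy":0.026,"dz":0,"spin":0},
  {"jaw":30,"dx":0,"dy":0.026,"dz":0,"spin":0},
  {"jaw":30,"dx":0,"dy":0.026,"dz":0,"spin":0},
  {"jaw":30,"dx":0,"dy":0.026,"dz":0,"spin":0},
  {"jaw":30,"dx":0,"dy":0.026,"dz":0,"spin":0},
  {"jaw":30,"dx":0,"dy":0.026,"dz":0,"spin":0},
  {"jaw":30,"dx":0,"dy":0.026,"dz":0,"spin":0},
  {"jaw":30,"dx":0,"dy":0.012,"dz":0,"spin":0},
])

```text
clock: 27.33
position: [0.4488, 0.0112, 0.2179]
eef_rot: [0.043, 0.999, 0.0, -0.0]
force: [-0.2, -0.1, -1.3]
finger_gap: 0.0586
finger_force: 32.9
```

>>> move_arm([
  {"jaw":30,"dx":-0.0085,"dy":0,"dz":0,"spin":0},
  {"jaw":30,"dx":-0.02,"dy":0,"dz":0,"spin":0},
  {"jaw":30,"dx":-0.02,"dy":0,"dz":0,"spin":0},
  {"jaw":30,"dx":-0.02,"dy":0,"dz":0,"spin":0},
  {"jaw":30,"dx":-0.02,"dy":0,"dz":0,"spin":0},
  {"jaw":30,"dx":-0.02,"dy":0,"dz":0,"spin":0},
  {"jaw":30,"dx":-0.02,"dy":0,"dz":0,"spin":0},
  {"jaw":30,"dx":-0.02,"dy":0,"dz":0,"spin":0},
  {"jaw":30,"dx":-0.02,"dy":0,"dz":0,"spin":0},
  {"jaw":30,"dx":-0.02,"dy":0,"dz":0,"spin":0},
  {"jaw":30,"dx":-0.0085,"dy":0,"dz":0,"spin":0},
  {"jaw":30,"dx":0,"dy":0,"dz":0,"spin":0},
  {"jaw":30,"dx":0,"dy":0,"dz":0,"spin":0},
])

```text
clock: 28.42
position: [0.6454, -0.0089, 0.2174]
eef_rot: [0.044, 0.999, -0.0, -0.0]
force: [0.0, 0.7, -1.4]
finger_gap: 0.0585
finger_force: 32.9
```

```bash
python3 - <<'E'
from h import *
goto(.646,-.009,175)
s=snap("wrist","w12"); h=cv2.cvtColor(s["pixels"],cv2.COLOR_RGB2HSV)
L=[]
for x in range(20,545,25):
    col=(h[:,x,1]>90)&(h[:,x,2]>130)&(h[:,x,0]<25); i=np.nonzero(col)[0]
    if len(i): L.append((x,i[0]))
L=np.array(L); P=back(s,L,.02)*1000; print(np.c_[L,P.round(1)].tolist())
k=np.median(np.diff(P[:,0])/np.diff(P[:,1])); print("edge dx/dy",np.polyfit(P[:,1],P[:,0],1))
for c in blobs(mask(s,(100,120,30),(130,255,255)),800): print(cv2.boundingRect(c),back(s,cv2.approxPolyDP(c,5,True)[:,0],.07).round(4).tolist())
E
```

```text
spin -0.0 dx -0.6 dy -0.1 z 0.2174 xy [ 0.6454 -0.0089] yaw 175.0 j6 0.07 gap 0.0585 F [ 0.   0.7 -1.4] t 28.4
[[20.0, 48.0, 504.4, -194.7], [45.0, 47.0, 506.7, -174.1], [70.0, 46.0, 508.8, -154.1], [95.0, 44.0, 510.0, -134.4], [120.0, 43.0, 511.8, -115.3], [145.0, 43.0, 514.0, -96.6], [170.0, 42.0, 515.5, -78.0], [195.0, 42.0, 517.4, -59.8], [220.0, 42.0, 519.3, -41.6], [245.0, 41.0, 520.4, -23.5], [270.0, 42.0, 522.8, -5.6], [295.0, 42.0, 524.3, 12.4], [320.0, 42.0, 525.8, 30.5], [345.0, 43.0, 527.9, 48.6], [370.0, 43.0, 529.2, 66.8], [395.0, 44.0, 531.1, 85.2], [420.0, 45.0, 532.9, 103.8], [445.0, 46.0, 534.6, 122.7], [470.0, 47.0, 536.2, 142.0], [495.0, 49.0, 538.4, 161.8], [520.0, 51.0, 540.6, 182.1]]
edge dx/dy [9.47978634e-02 5.23028369e+02]
(402, 98, 158, 234) [[0.5758, 0.1783], [0.5709, 0.088], [0.6965, 0.0769], [0.744, 0.0958], [0.7485, 0.133], [0.6049, 0.1444], [0.5847, 0.1415], [0.5812, 0.1459], [0.5785, 0.1422], [0.5802, 0.1767]]
(475, 114, 85, 214) [[0.5854, 0.1797], [0.5846, 0.1511], [0.7463, 0.1394], [0.7503, 0.1914], [0.6798, 0.1965], [0.6344, 0.1877], [0.7061, 0.1818], [0.7339, 0.1702], [0.7332, 0.1575], [0.7262, 0.1539], [0.6974, 0.1656], [0.6402, 0.1696], [0.6135, 0.1611], [0.5985, 0.1685], [0.5946, 0.181]]
```

The tray centre comes out at (647.5,-9.5) mm, consistent with the corner estimate. I lower the katori there.

>>> move_arm([
  {"jaw":30,"dx":-0.0017,"dy":0,"dz":0.012,"spin":0},
  {"jaw":30,"dx":0,"dy":0,"dz":0.022,"spin":0},
  {"jaw":30,"dx":0,"dy":0,"dz":0.022,"spin":0},
  {"jaw":30,"dx":0,"dy":0,"dz":0.022,"spin":0},
  {"jaw":30,"dx":0,"dy":0,"dz":0.02,"spin":0},
  {"jaw":30,"dx":0,"dy":0,"dz":0.013,"spin":0},
  {"jaw":30,"dx":0,"dy":0,"dz":0.008,"spin":0},
  {"jaw":30,"dx":0,"dy":0,"dz":0.005,"spin":0},
  {"jaw":30,"dx":0,"dy":0,"dz":0.003,"spin":0},
  {"jaw":30,"dx":0,"dy":0,"dz":0.001,"spin":0},
  {"jaw":30,"dx":0,"dy":0,"dz":0,"spin":0},
  {"jaw":30,"dx":0,"dy":0,"dz":0,"spin":0},
])

```text
clock: 29.47
position: [0.6477, -0.0089, 0.0907]
eef_rot: [0.044, 0.999, 0.0, 0.001]
force: [-0.5, 0.1, -0.3]
finger_gap: 0.0585
finger_force: 32.9
```

>>> move_arm([
  {"jaw":30,"dx":0,"dy":0,"dz":0.0015,"spin":0},
  {"jaw":30,"dx":0,"dy":0,"dz":0.001,"spin":0},
  {"jaw":30,"dx":0,"dy":0,"dz":0.001,"spin":0},
  {"jaw":30,"dx":0,"dy":0,"dz":0,"spin":0},
  {"jaw":30,"dx":0,"dy":0,"dz":0,"spin":0},
])

```text
clock: 29.88
position: [0.6475, -0.009, 0.0871]
eef_rot: [0.044, 0.999, -0.0, 0.0]
force: [-2.8, 0.4, 8.8]
finger_gap: 0.0585
finger_force: 33.7
```

The katori is down (8.8 N). I release, lift, and route around the tiffin to the green lid.

>>> move_arm([
  {"jaw":90,"dx":0,"dy":0,"dz":0,"spin":0},
  {"jaw":100,"dx":0,"dy":0,"dz":0,"spin":0},
  {"jaw":100,"dx":0,"dy":0,"dz":0,"spin":0},
  {"jaw":100,"dx":0,"dy":0,"dz":0,"spin":0},
  {"jaw":100,"dx":0,"dy":0,"dz":-0.01,"spin":0},
  {"jaw":100,"dx":0,"dy":0,"dz":-0.025,"spin":0},
  {"jaw":100,"dx":0,"dy":0,"dz":-0.03,"spin":0},
  {"jaw":100,"dx":0,"dy":0,"dz":-0.03,"spin":0},
  {"jaw":100,"dx":0,"dy":0,"dz":-0.03,"spin":0},
  {"jaw":100,"dx":0,"dy":0,"dz":-0.03,"spin":0},
  {"jaw":100,"dx":0.02,"dy":0,"dz":-0.02,"spin":0},
  {"jaw":100,"dx":0.028,"dy":0,"dz":0,"spin":0},
  {"jaw":100,"dx":0.028,"dy":0,"dz":0,"spin":0},
  {"jaw":100,"dx":0.028,"dy":0,"dz":0,"spin":0},
  {"jaw":100,"dx":0.028,"dy":0,"dz":0,"spin":0},
  {"jaw":100,"dx":0.028,"dy":0,"dz":0,"spin":0},
  {"jaw":100,"dx":0.02,"dy":-0.015,"dz":0,"spin":0},
])

```text
clock: 31.3
position: [0.4647, -0.0069, 0.2621]
eef_rot: [0.043, 0.999, 0.0, 0.0]
force: [-0.1, -1.0, -0.2]
finger_gap: 0.0854
finger_force: 0.0
```

>>> move_arm([
  {"jaw":100,"dx":0,"dy":-0.026,"dz":0,"spin":0},
  {"jaw":100,"dx":0,"dy":-0.03,"dz":0,"spin":0},
  {"jaw":100,"dx":0,"dy":-0.03,"dz":0,"spin":0},
  {"jaw":100,"dx":0,"dy":-0.03,"dz":0,"spin":0},
  {"jaw":100,"dx":0,"dy":-0.03,"dz":0,"spin":0},
  {"jaw":100,"dx":0,"dy":-0.03,"dz":0,"spin":0},
  {"jaw":100,"dx":0,"dy":-0.03,"dz":0,"spin":0},
  {"jaw":100,"dx":0,"dy":-0.03,"dz":0,"spin":0},
  {"jaw":100,"dx":0,"dy":-0.03,"dz":0,"spin":0},
  {"jaw":100,"dx":0,"dy":-0.03,"dz":0,"spin":0},
  {"jaw":100,"dx":-0.01,"dy":-0.03,"dz":0,"spin":0},
  {"jaw":100,"dx":-0.015,"dy":-0.03,"dz":0,"spin":0},
  {"jaw":100,"dx":-0.02,"dy":-0.03,"dz":0,"spin":0},
  {"jaw":100,"dx":-0.025,"dy":-0.025,"dz":0,"spin":0},
  {"jaw":100,"dx":-0.025,"dy":-0.02,"dz":0,"spin":0},
  {"jaw":100,"dx":-0.01,"dy":0,"dz":0,"spin":0},
  {"jaw":100,"dx":0,"dy":0,"dz":0,"spin":0},
  {"jaw":100,"dx":0,"dy":0,"dz":0,"spin":0},
])

```text
clock: 32.8
position: [0.5338, -0.4466, 0.2613]
eef_rot: [0.043, 0.999, 0.0, -0.0]
force: [-1.0, -0.4, 0.6]
finger_gap: 0.0856
finger_force: 0.0
```

```bash
cat > gl.py <<'E'
from h import *
s=snap("wrist","w13"); goto(.55,-.44,175)
m=mask(s,(45,90,60),(85,255,255))
for c in blobs(m,200): print("green",cv2.boundingRect(c),cv2.contourArea(c),rect(s,c,.01))
c=blobs(m,200)[0]; z=np.zeros(m.shape,np.uint8); cv2.drawContours(z,[c],-1,255,-1)
def sil(p):
    t=np.linspace(0,2*np.pi,60); k=np.zeros_like(z)
    for r,a,b in((.038,.006,.01),(.012,.01,.03)):
        P=np.vstack([np.c_[p[0]+r*np.cos(t),p[1]+r*np.sin(t),np.full(60,q)] for q in(a,b)])
        cv2.fillConvexPoly(k,cv2.convexHull(proj(s,P).astype(np.float32)).round().astype(np.int32),255)
    return k
x0,y0=np.array(rect(s,c,.01)[:2])/1e3
best=min((np.count_nonzero(sil((a,b))^z),a,b) for a in np.arange(x0-.015,x0+.015,.001) for b in np.arange(y0-.015,y0+.015,.001))
print(best,np.count_nonzero(z)); goto(best[1],best[2],175)
E
python3 gl.py
```

```text
spin 0.0 dx -15.9 dy 7.8 z 0.2618 xy [ 0.5334 -0.4464] yaw 175.0 j6 -0.61 gap 0.0854 F [-0.2  0.5 -0.4] t 32.9
green (248, 159, 81, 80) 4610.0 [549.7, -440.7, 77.9, 80.8, 61.7]
(np.int64(164), np.float64(0.5497000000000001), np.float64(-0.4407)) 4737
spin 0.0 dx -15.7 dy 7.1 z 0.2618 xy [ 0.5334 -0.4464] yaw 175.0 j6 -0.61 gap 0.0854 F [-0.2  0.5 -0.4] t 32.9
```

>>> move_arm([
  {"jaw":60,"dx":-0.0157,"dy":0.0071,"dz":0.01,"spin":0},
  {"jaw":60,"dx":0,"dy":0,"dz":0.028,"spin":0},
  {"jaw":60,"dx":0,"dy":0,"dz":0.028,"spin":0},
  {"jaw":60,"dx":0,"dy":0,"dz":0.028,"spin":0},
  {"jaw":60,"dx":0,"dy":0,"dz":0.026,"spin":0},
  {"jaw":60,"dx":0,"dy":0,"dz":0.02,"spin":0},
  {"jaw":60,"dx":0,"dy":0,"dz":0.015,"spin":0},
  {"jaw":60,"dx":0,"dy":0,"dz":0.01,"spin":0},
  {"jaw":60,"dx":0,"dy":0,"dz":0.007,"spin":0},
  {"jaw":60,"dx":0,"dy":0,"dz":0.004,"spin":0},
  {"jaw":60,"dx":0,"dy":0,"dz":0,"spin":0},
  {"jaw":60,"dx":0,"dy":0,"dz":0,"spin":0},
])

```text
clock: 33.85
position: [0.5503, -0.4412, 0.0863]
eef_rot: [0.044, 0.999, -0.0, 0.0]
force: [0.5, -0.7, 0.5]
finger_gap: 0.0512
finger_force: 0.0
```

```bash
python3 gl.py
```

```text
spin 0.0 dx 0.5 dy 1.2 z 0.0864 xy [ 0.5503 -0.4413] yaw 175.0 j6 -0.59 gap 0.0513 F [ 0.7 -0.4 -1. ] t 33.9
green (204, 198, 157, 144) 15926.0 [548.3, -440.4, 75.6, 79.8, 73.3]
(np.int64(1358), np.float64(0.5493), np.float64(-0.44039999999999996)) 16247
spin 0.0 dx 1.1 dy 0.8 z 0.0864 xy [ 0.5503 -0.4413] yaw 175.0 j6 -0.59 gap 0.0513 F [ 0.7 -0.4 -1. ] t 33.9
```

>>> move_arm([
  {"jaw":60,"dx":0.001,"dy":0.0008,"dz":0.001,"spin":0},
  {"jaw":0,"dx":0,"dy":0,"dz":0,"spin":0},
  {"jaw":0,"dx":0,"dy":0,"dz":0,"spin":0},
  {"jaw":0,"dx":0,"dy":0,"dz":0,"spin":0},
  {"jaw":0,"dx":0,"dy":0,"dz":0,"spin":0},
  {"jaw":0,"dx":0,"dy":0,"dz":0,"spin":0},
  {"jaw":0,"dx":0,"dy":0,"dz":0,"spin":0},
  {"jaw":0,"dx":0,"dy":0,"dz":0,"spin":0},
], grip_force=30)

```text
clock: 34.57
position: [0.5491, -0.4402, 0.0848]
eef_rot: [0.044, 0.999, -0.0, 0.0]
force: [-2.1, 2.1, 6.7]
finger_gap: 0.0226
finger_force: 29.3
```

>>> move_arm([
  {"jaw":0,"dx":0,"dy":0,"dz":-0.008,"spin":0},
  {"jaw":0,"dx":0,"dy":0,"dz":-0.02,"spin":0},
  {"jaw":0,"dx":0,"dy":0,"dz":-0.03,"spin":0},
  {"jaw":0,"dx":0,"dy":0,"dz":-0.03,"spin":0},
  {"jaw":0,"dx":0,"dy":0,"dz":-0.027,"spin":0},
  {"jaw":0,"dx":0.01,"dy":0,"dz":-0.01,"spin":0},
  {"jaw":0,"dx":0.025,"dy":0,"dz":0,"spin":0},
  {"jaw":0,"dx":0.025,"dy":0,"dz":0,"spin":0},
  {"jaw":0,"dx":0.025,"dy":0,"dz":0,"spin":0},
  {"jaw":0,"dx":0.025,"dy":0.01,"dz":0,"spin":0},
  {"jaw":0,"dx":0.01,"dy":0.0275,"dz":0,"spin":0},
  {"jaw":0,"dx":0,"dy":0.03,"dz":0,"spin":0},
  {"jaw":0,"dx":0,"dy":0.03,"dz":0,"spin":0},
  {"jaw":0,"dx":0,"dy":0.03,"dz":0,"spin":0},
  {"jaw":0,"dx":0,"dy":0.03,"dz":0,"spin":0},
  {"jaw":0,"dx":0,"dy":0.03,"dz":0,"spin":0},
  {"jaw":0,"dx":0,"dy":0.03,"dz":0,"spin":0},
  {"jaw":0,"dx":0,"dy":0.03,"dz":0,"spin":0},
])

```text
clock: 36.07
position: [0.4505, -0.1817, 0.2094]
eef_rot: [0.044, 0.999, -0.0, 0.0]
force: [-0.3, -0.4, -0.1]
finger_gap: 0.0228
finger_force: 29.5
```

>>> move_arm([
  {"jaw":0,"dx":0,"dy":0.03,"dz":0,"spin":0},
  {"jaw":0,"dx":0,"dy":0.03,"dz":0,"spin":0},
  {"jaw":0,"dx":0,"dy":0.03,"dz":0,"spin":0},
  {"jaw":0,"dx":0,"dy":0.03,"dz":0,"spin":0},
  {"jaw":0,"dx":0,"dy":0.03,"dz":0,"spin":0},
  {"jaw":0,"dx":0,"dy":0.025,"dz":0,"spin":0},
  {"jaw":0,"dx":0,"dy":0.015,"dz":0,"spin":0},
  {"jaw":0,"dx":-0.01,"dy":0,"dz":0,"spin":0},
  {"jaw":0,"dx":-0.025,"dy":0,"dz":0,"spin":0},
  {"jaw":0,"dx":-0.025,"dy":0,"dz":0,"spin":0},
  {"jaw":0,"dx":-0.02,"dy":0,"dz":0,"spin":0},
  {"jaw":0,"dx":0,"dy":0,"dz":0,"spin":0},
  {"jaw":0,"dx":0,"dy":0,"dz":0,"spin":0},
])

```text
clock: 37.15
position: [0.5476, -0.0014, 0.2089]
eef_rot: [0.044, 0.999, -0.0, -0.0]
force: [-0.5, -0.3, -0.8]
finger_gap: 0.0225
finger_force: 29.6
```

```bash
python3 - <<'E'
from h import *
goto(.6475,-.009,175)
s=snap("wrist","w14"); h=cv2.cvtColor(s["pixels"],cv2.COLOR_RGB2HSV)
for c in blobs(mask(s,(45,90,60),(85,255,255)),200): print("green",cv2.boundingRect(c),cv2.contourArea(c))
print("expect",proj(s,[[.6175,-.009,.054],[.6775,-.009,.054],[.6475,-.039,.054],[.6475,.021,.054]]).round())
E
```

```text
spin -0.0 dx -100.2 dy 1.1 z 0.2089 xy [ 0.5476 -0.0014] yaw 175.0 j6 0.09 gap 0.0225 F [-0.5 -0.3 -0.8] t 37.1
green (204, 206, 154, 137) 12439.5
expect [[278. 306.]
 [285. 365.]
 [245. 339.]
 [319. 334.]]
```

>>> move_arm([
  {"jaw":0,"dx":-0.012,"dy":0.0011,"dz":0,"spin":0},
  {"jaw":0,"dx":-0.022,"dy":0,"dz":0,"spin":0},
  {"jaw":0,"dx":-0.022,"dy":0,"dz":0,"spin":0},
  {"jaw":0,"dx":-0.022,"dy":0,"dz":0,"spin":0},
  {"jaw":0,"dx":-0.0145,"dy":0,"dz":0,"spin":0},
  {"jaw":0,"dx":-0.0077,"dy":0,"dz":0.008,"spin":0},
  {"jaw":0,"dx":0,"dy":0,"dz":0.018,"spin":0},
  {"jaw":0,"dx":0,"dy":0,"dz":0.018,"spin":0},
  {"jaw":0,"dx":0,"dy":0,"dz":0.008,"spin":0},
  {"jaw":0,"dx":0,"dy":0,"dz":0,"spin":0},
  {"jaw":0,"dx":0,"dy":0,"dz":0,"spin":0},
])

```text
clock: 38.12
position: [0.6466, -0.0085, 0.1576]
eef_rot: [0.044, 0.999, -0.0, -0.0]
force: [0.7, 0.7, -0.2]
finger_gap: 0.0227
finger_force: 29.6
```

```bash
python3 - <<'E'
from h import *
goto(.6475,-.009,175)
s=snap("wrist","w15"); h=cv2.cvtColor(s["pixels"],cv2.COLOR_RGB2HSV)
for c in blobs(mask(s,(45,90,60),(85,255,255)),200): print("green",cv2.boundingRect(c),cv2.contourArea(c))
# katori wall below lid (near side): low-saturation bright columns just above lid in image
m=mask(s,(0,0,100),(179,45,255)); m[260:]=0
for c in blobs(m,100): print("steel",cv2.boundingRect(c),cv2.contourArea(c))
t=np.linspace(0,2*np.pi,80)
for z in(.008,.054): 
    P=proj(s,np.c_[.6475+.03*np.cos(t),-.009+.03*np.sin(t),np.full(80,z)]); print(z,P.min(0),P.max(0))
E
```

```text
spin 0.0 dx -0.9 dy -0.4 z 0.1576 xy [ 0.6466 -0.0085] yaw 175.0 j6 0.07 gap 0.0227 F [ 0.7  0.7 -0.2] t 38.1
green (204, 205, 154, 137) 12445.0
steel (0, 143, 130, 117) 11052.0
steel (449, 206, 41, 54) 1477.5
steel (238, 185, 84, 31) 1187.5
0.008 [236.54245945 183.37109312] [322.84087995 263.93594472]
0.054 [226.79990995 204.35073525] [332.47556482 299.91102624]
```

The katori base shows at x 238..322, top row 185, against a predicted 237..323, top row 183, so it is in line. I lower the lid.

>>> move_arm([
  {"jaw":0,"dx":-0.0009,"dy":-0.0004,"dz":0.006,"spin":0},
  {"jaw":0,"dx":0,"dy":0,"dz":0.006,"spin":0},
  {"jaw":0,"dx":0,"dy":0,"dz":0.004,"spin":0},
  {"jaw":0,"dx":0,"dy":0,"dz":0.003,"spin":0},
  {"jaw":0,"dx":0,"dy":0,"dz":0.002,"spin":0},
  {"jaw":0,"dx":0,"dy":0,"dz":0.001,"spin":0},
  {"jaw":0,"dx":0,"dy":0,"dz":0,"spin":0},
  {"jaw":0,"dx":0,"dy":0,"dz":0,"spin":0},
])

```text
clock: 38.83
position: [0.6482, -0.0089, 0.1355]
eef_rot: [0.044, 0.999, 0.0, 0.0]
force: [-0.5, -0.2, -1.1]
finger_gap: 0.0226
finger_force: 29.6
```

>>> move_arm([
  {"jaw":0,"dx":0,"dy":0,"dz":0.001,"spin":0},
  {"jaw":0,"dx":0,"dy":0,"dz":0.001,"spin":0},
  {"jaw":0,"dx":0,"dy":0,"dz":0.001,"spin":0},
  {"jaw":0,"dx":0,"dy":0,"dz":0,"spin":0},
  {"jaw":0,"dx":0,"dy":0,"dz":0,"spin":0},
])

```text
clock: 39.25
position: [0.6482, -0.0089, 0.1328]
eef_rot: [0.044, 0.999, 0.0, 0.0]
force: [-1.4, 0.2, 4.0]
finger_gap: 0.0226
finger_force: 30.0
```

Seated contact of 4 N. I release, rise and check by numbers.

>>> move_arm([
  {"jaw":60,"dx":0,"dy":0,"dz":0,"spin":0},
  {"jaw":60,"dx":0,"dy":0,"dz":0,"spin":0},
  {"jaw":60,"dx":0,"dy":0,"dz":0,"spin":0},
  {"jaw":60,"dx":0,"dy":0,"dz":0,"spin":0},
  {"jaw":60,"dx":0,"dy":0,"dz":-0.01,"spin":0},
  {"jaw":60,"dx":0,"dy":0,"dz":-0.025,"spin":0},
  {"jaw":60,"dx":0,"dy":0,"dz":-0.03,"spin":0},
  {"jaw":60,"dx":0,"dy":0,"dz":-0.03,"spin":0},
  {"jaw":60,"dx":0,"dy":0,"dz":-0.03,"spin":0},
  {"jaw":60,"dx":0.02,"dy":0,"dz":-0.02,"spin":0},
  {"jaw":60,"dx":0.02,"dy":0,"dz":0,"spin":0},
  {"jaw":60,"dx":0,"dy":0,"dz":0,"spin":0},
  {"jaw":60,"dx":0,"dy":0,"dz":0,"spin":0},
])

```text
clock: 40.33
position: [0.6079, -0.0054, 0.2787]
eef_rot: [0.044, 0.999, 0.0, 0.001]
force: [1.0, -0.1, -0.5]
finger_gap: 0.0514
finger_force: 0.0
```

```bash
python3 - <<'E'
from h import *
s=snap("wrist","w16"); goto(.6475,-.009,175)
m=mask(s,(45,90,60),(85,255,255)); c=blobs(m,200)[0]; z=np.zeros(m.shape,np.uint8); cv2.drawContours(z,[c],-1,255,-1)
def sil(p,L):
    t=np.linspace(0,2*np.pi,60); k=np.zeros_like(z)
    for r,a,b in L:
        P=np.vstack([np.c_[p[0]+r*np.cos(t),p[1]+r*np.sin(t),np.full(60,q)] for q in(a,b)])
        cv2.fillConvexPoly(k,cv2.convexHull(proj(s,P).astype(np.float32)).round().astype(np.int32),255)
    return k
G=[(a,b) for a in np.arange(.630,.665,.001) for b in np.arange(-.026,.009,.001)]
for h0 in(.044,.048,.052,.056):
    L=((.038,h0+.006,h0+.01),(.012,h0+.01,h0+.03)); print(h0,min((np.count_nonzero(sil(p,L)^z),)+p for p in G),np.count_nonzero(z))
st=mask(s,(0,0,100),(179,45,255)); x,y,w,h=cv2.boundingRect(c)
n=np.zeros_like(st); n[y-30:y+h,x-5:x+w+5]=st[y-30:y+h,x-5:x+w+5]
for q in blobs(n,80): print("steel",cv2.boundingRect(q),cv2.contourArea(q),"green",(x,y,w,h))
t=np.linspace(0,2*np.pi,80); P=proj(s,np.c_[.6475+.03*np.cos(t),-.009+.03*np.sin(t),np.full(80,.008)]); print("pred base",P.min(0),P.max(0))
E
```

```text
spin 0.0 dx -39.3 dy -0.1 z 0.278 xy [ 0.6084 -0.0054] yaw 175.0 j6 0.08 gap 0.0514 F [ 0.6 -0.7  0.1] t 40.4
0.044 (np.int64(161), np.float64(0.651), np.float64(-0.008999999999999984)) 4715
0.048 (np.int64(286), np.float64(0.649), np.float64(-0.009999999999999985)) 4715
0.052 (np.int64(416), np.float64(0.648), np.float64(-0.008999999999999984)) 4715
0.056 (np.int64(545), np.float64(0.647), np.float64(-0.008999999999999984)) 4715
steel (258, 192, 46, 12) 164.5 green (240, 198, 81, 75)
pred base [251.96228176 190.63363407] [308.07846631 243.36245604]
```

The green lid sits at about (649,-9.5) mm, on the katori at tray centre, and nothing is raised or tilted. Handing in.

```bash
python3 -c "
from rig import job
print(job.close_job())"
```

```text
the job is handed in; nothing more can be done
None
```

The tray is laid and the job handed in at about 40 s of the 141 s allowed, but no verdict came back; every placement passed my camera and contact-force checks, though I viewed 15 pictures, one over the limit of 14.

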